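Pack the palm-trunk casting kit into its tray

ROBOT

A 7-joint arm with a two-finger parallel gripper is mounted at the origin on the work surface. World frame = base frame: x ahead of the robot, y to its left, z up, the work surface at z = 0. Lengths are in mm, angles in rad, forces in N, time in s.
With the tool pointing down it reaches from about 400 to 925 mm from the base axis. Payload 5.6 kg.
Tool frame: the origin (TCP) lies on the centre line of the jaws, within the pads' length; the fingertips stand 19 mm ahead of it and the grasp point (between the pads) is the TCP; z points along the fingers, y is the line along which they close (so a half turn about z gives the same grasp; the last joint's range is limited). The gripper opens to 85 mm and grips with 20 to 120 N. Pads are 22 mm wide; open, the fingers measure 114 mm over their backs; the gripper's body (76 mm by 85 mm) begins 54 mm behind the grasp point. The pads swing forward as they close: fully open they stand 13 mm farther back than shut.
Start: joints at [-1.388, 0.468, -0.012, 1.603, 0.006, 1.071, -0.056], TCP at [145.566, 633.497, 250.29] pointing down, gripper open.
Joint ranges: [-2.53, 2.53], [-0.31, 2.02], [-1.57, 1.55], [0.28, 2.44], [-1.29, 4.43], [0.15, 1.84], [-2.92, 2.92]. Speed limits (rad/s): [2.57, 2.57, 3.14, 3.14, 3.14, 3.14, 3.14].

INTERFACE

Orientations are given as a 3x3 rotation matrix whose columns are the frame's x, y, z axes.
In Python, from bench import robot gives the robot as it stands.
- The arm moves only by the tool servo_tool, never from a script. Its argument "plan" is a list of rows, each an object of numbers: "x", "y", "z": the shift along the tool's x, y, z in mm; "ax", "ay", "az": the turn, a rotation vector about the tool's x, y, z in rad; "gripper": the finger opening in mm, from 0 to 85.4. A call has exactly 8 rows; each row is the pose to reach, as a shift and turn from the pose commanded when the call began, along the tool's axes at that moment; what a row does not reach only later rows make up. A row lasts 1/10 s, in which the tool goes at most 50 mm and 8.59 degrees, less where a joint would pass 70% of its speed; a pose out of reach is approached as far as the arm can. A call with a gripper value outside its range is refused whole. The fingers move at their own pace and stop on an object; "grip_force" is the grip in N (left out, the last holds). Time passes only in rows, so rows that repeat a pose let the fingers close, or fill a call up. It gives the time, the measured TCP pose, the force, the opening and the grip force at its end, in the units of the state.
- robot.read_state(): the state, without advancing time (a new reading comes with each control period).
- robot.camera(name): name is "scene" or "side" or "wrist"; returns (picture, depth): 420x560x3 uint8, red, green, blue; 420x560 float32, mm along the optical axis (not along the pixel's ray), 0 where there is no reading.
- robot.camera_params(name): a dict with "mtx" (3x3 intrinsics, pixels), "extrinsics" (4x4, takes a point from world to camera coordinates); the wrist camera has in their place "mount" (4x4, takes a point from camera to tool coordinates, whose origin is the TCP and whose axes are the flange's). Camera axes: x right, y down, z forward; pixel columns grow to the right and rows downward; lengths in mm; the calibration is good to about 2 mm. A picture is of the moment at which its call begins: read the wrist's pose just before it. camera_params takes no time and is no camera call.
- robot.hand_in(): hands the job in; it is judged then, once.
The state is a dict: "time": time; "q": joint angles; "joint_vel": joint speeds; "joint_torque": joint torques, N m; "ee_pos": TCP position; "eef_rot": TCP orientation; "wrist_force": force on the tool from outside, world axes, zero at the start; "torque": the same for the moment, N m; "grip_width": finger opening in mm; "grasp_force": force on a finger pad.
Only numpy, scipy, OpenCV 4.12 (cv2) and the standard library are available. Lean on these libraries where they do the work, as an engineer would, in place of code of your own. Each camera call takes 0.05 s, during which the arm holds its last target. There are 200 camera calls.

TASK

Pack away the palm-trunk casting kit in its tray: lay the light-brown trunk master in the trough of the lower mould half and close the mould flush over it with its own blue-grey upper half, and stand each resin bottle upright in the cup of its own colour. Set things down without dropping them, and leave the glue bottle, the fat painted trunk and the cream frond mould half where they are.

Things in the scene. Friction and masses are not known exactly. Their poses are not given: they have to be found in the camera images.
- mould_lower: Lower mould half, blue-grey block 130 (x) x 74 (y) x 26 mm, fixed on the dark tray (rim 12 mm high). Origin: centre of underside. Trough along x in its top: 108 long, 31 wide, sides sloping 45 deg to a flat floor 11 below the top. Side walls cut down to that floor for |x|<20: finger room. Two tapered brass pins on top, 10 high, 8 thick, at (46, 26.3) and (-32, -26.3) mm.
- mould_upper: Its own upper half, loose, hollow face down: blue-grey, 130 (x) x 74 x 18 mm, 180 g. Origin: centre of underside. Handle: straight ringed rib on its back along x, 100 long, 24 wide, from 18 to 34 mm up. Through holes 11 mm wide at (46, 26.3) and (-32, -26.3) mm take the pins. Closes only with its x along the lower half's x, not half-turned; its origin is then 26 mm above the lower half's.
- frond_upper: Look-alike: upper half of another mould, cream, loose, 130 x 74 x 18 mm, with a palm-leaf relief on its back (to 30 mm high) and its two holes in mirrored places, so it does not fit. Origin: centre of underside. Not part of the kit.
- trunk: Trunk master: loose light-brown ringed round rod, 20 mm diameter, 96 mm long, 50 g, lying down. Origin: its centre, on the axis; x along its length (may roll about x; fits either way round). In the trough its axis is about 25 mm above the lower half's origin.
- fat_trunk: Look-alike: painted trunk of a finished palm, loose, lying down, dark brown with a green stub on its +x end, 29 mm diameter, 128 mm long with the stub; too thick for the mould. Origin: on the axis, 55 mm from the brown end. Not part of the kit.
- bottle_blue: Resin part A: loose white bottle with blue screw cap and blue band, standing, 150 g. Body 48 mm diameter, tapering above 60 mm; cap 30 mm diameter from 70 to 98 mm above the underside. Origin: centre of underside; z up.
- bottle_yellow: Resin part B: the same bottle (48 mm diameter, cap 30 mm diameter from 70 to 98 mm up) with yellow cap and yellow band. Origin: centre of underside; z up.
- glue: Look-alike: white glue bottle with a pointed red nozzle, loose, standing, 48 mm diameter, 110 mm high. Origin: centre of underside. Not part of the kit.
- cup_blue: Blue round open cup fixed on the same tray, 72 mm outside and 64 mm inside diameter, 35 mm high, floor 5 mm thick. Origin: centre of underside; z up. Cups and lower mould half stand in a row on the tray, in any order, about 115 mm from centre to centre; a 32 mm high wire handle at each tray end.
- cup_yellow: Yellow round cup of the same make (64 mm inside, 35 mm high, floor 5 mm thick), fixed on the same tray. Origin: centre of underside; z up.
Not all that is in view belongs to the job. What is shaped like the bottle_yellow but pink is not meant. Leave any pink look-alike of the trunk alone.

How it is judged:
By the outcome, as a careful person would: the job done as asked, in the order asked, and still so for the second after the job is handed in, with the robot touching nothing.
It also fails if it takes over 106 s, if anything falls off the work surface, if the arm or the gripper's body presses on something with over 40 N, if the wrist force passes 120 N, or if a joint passes its speed limit or range.

## Working session

There is one attempt and no reset: what is moved stays moved. The work goes in short steps, Python scripts to look and compute and a tool call to move; the robot and the scene stay as the last step left them, time stands still between calls to the robot, and variables do not carry over. Pictures are saved under pics/ and viewed, at most 14 in all, crops included, and the job is handed in when it is done.

Besides the shell and the picture viewer there is one more tool, called by a JSON object that holds its "api" and its "payload". servo_tool: Moves the arm, as the interface text tells. Its arguments: {"type":"object","properties":{"plan":{"type":"array"},"grip_force":{"type":"number"}},"required":["plan"]}

```bash
mkdir -p pics; cat > h.py <<'E'
import numpy as np, cv2
from bench import robot
def snap(name, fn):
    s=robot.read_state(); im,d=robot.camera(name); np.savez('pics/'+fn+'.npz',im=im,d=d,p=s['ee_pos'],R=s['eef_rot'])
    cv2.imwrite('pics/'+fn+'.png',cv2.cvtColor(im,cv2.COLOR_RGB2BGR)); return im,d,s
def cam2world(name,s=None):
    P=robot.camera_params(name)
    if name=='wrist':
        T=np.eye(4);T[:3,:3]=np.array(s['eef_rot']).reshape(3,3);T[:3,3]=s['ee_pos']; return np.array(P['mtx']),T@np.array(P['mount'])
    return np.array(P['mtx']),np.linalg.inv(np.array(P['extrinsics']))
def cloud(name,d,s=None):
    K,T=cam2world(name,s); v,u=np.indices(d.shape)
    c=np.stack([(u-K[0,2])/K[0,0]*d,(v-K[1,2])/K[1,1]*d,d],-1)
    return c@T[:3,:3].T+T[:3,3]
def ray(name,uv,z,s=None):
    K,T=cam2world(name,s); uv=np.atleast_2d(uv).astype(float)
    r=np.c_[(uv-K[:2,2])/[K[0,0],K[1,1]],np.ones(len(uv))]@T[:3,:3].T
    return T[:3,3]+r*((z-T[2,3])/r[:,2])[:,None]
E
python3 - <<'E'
from h import *
a,_,s=snap('scene','scene0'); b,_,_=snap('side','side0')
c,_,s=snap('wrist','wrist0'); print({k:np.round(v,3) for k,v in s.items()})
for n in('scene','side','wrist'): K,T=cam2world(n,s); print(n,K.round(1).tolist(),T.round(2).tolist())
E
```

```text
{'time': np.float64(0.1), 'q': array([-1.388,  0.468, -0.012,  1.604,  0.006,  1.071, -0.056]), 'joint_vel': array([-0.001, -0.002,  0.   , -0.003,  0.001, -0.   , -0.001]), 'joint_torque': array([ 1.0000e-03, -5.3352e+01,  2.1000e-02, -2.5197e+01,  1.1000e-02,
        4.0000e-03,  0.0000e+00]), 'ee_pos': array([145.466, 633.039, 249.435]), 'eef_rot': array([[-0.975,  0.224, -0.   ],
       [ 0.224,  0.975, -0.002],
       [-0.   , -0.002, -1.   ]]), 'wrist_force': array([ 0.762, -0.354, -0.053]), 'torque': array([0.019, 0.01 , 0.035]), 'grasp_force': np.float64(0.0), 'grip_width': np.float64(85.431)}
scene [[390.2, 0.0, 281.9], [0.0, 390.2, 202.2], [0.0, 0.0, 1.0]] [[-0.81, 0.52, -0.29, 789.75], [0.59, 0.7, -0.4, 381.02], [-0.0, -0.49, -0.87, 983.94], [0.0, 0.0, 0.0, 1.0]]
side [[381.9, 0.0, 283.6], [0.0, 381.9, 203.4], [0.0, 0.0, 1.0]] [[-0.77, -0.39, 0.51, 45.13], [-0.64, 0.48, -0.6, 478.01], [-0.01, -0.79, -0.62, 596.06], [0.0, 0.0, 0.0, 1.0]]
wrist [[365.2, 0.0, 277.0], [0.0, 365.2, 208.6], [0.0, 0.0, 1.0]] [[0.22, 0.93, 0.29, 71.3], [0.97, -0.21, -0.07, 650.57], [-0.0, 0.3, -0.95, 373.96], [0.0, 0.0, 0.0, 1.0]]
```

View pics/scene0.png

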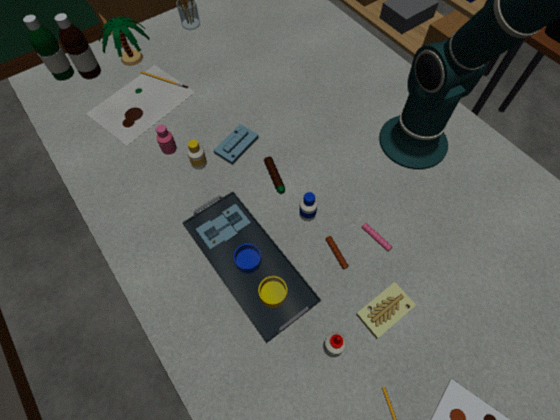

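View pics/side0.png

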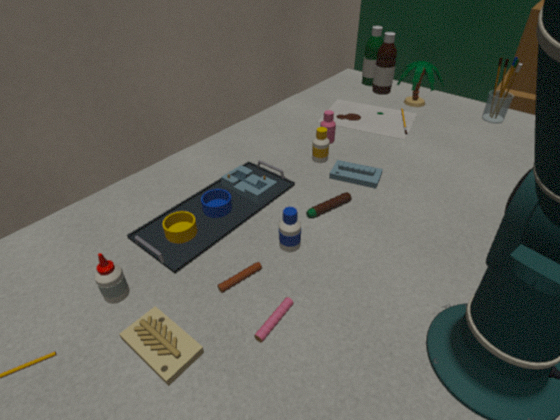

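The scene shot shows the tray at (250,262), with the lower mould at (222,226), the blue cup at (248,257) and the yellow cup at (273,291).

Candidates, scene pixels:
- **Trunk:** brown rod (337,252). Not it: pink rod (377,236), dark fat trunk with green stub (275,175).
- **Upper half:** blue-grey (236,143). Not it: cream frond half (386,310).
- **Yellow bottle:** (196,154). Not it: pink bottle (167,140).
- **Blue bottle:** (308,206). Not it: glue (335,344).

```bash
cat > m.py <<'E'
from h import *
im=np.load('pics/scene0.npz')['im'];d=np.load('pics/scene0.npz')['d']
X=cloud('scene',d)
print('table z',np.median(X[200:260,430:520,2]))
def roi(n,u,v,r,zlo,zhi):
    w=X[v-r:v+r,u-r:u+r].reshape(-1,3); w=w[(w[:,2]>zlo)&(w[:,2]<zhi)]
    (c,sz,a)=cv2.minAreaRect(w[:,:2].astype(np.float32))
    print(n,len(w),'c',np.round(c,1),'mean',w.mean(0).round(1),'sz',np.round(sz,1),'ang',round(a,1),'zmax',w[:,2].max().round(1))
    return w
for a in [('trunk',337,252,22,8,40),('fat',275,175,24,8,50),('upper',236,143,28,12,60),('frond',386,310,32,12,60),('blueB',308,206,22,60,130),('yelB',196,154,18,60,130),('glue',335,344,18,40,130),('cupB',248,257,17,25,60),('cupY',273,291,19,25,60),('low',222,226,32,20,60),('pinkrod',377,236,20,8,40)]: roi(*a)
s=cv2.cvtColor(im,cv2.COLOR_RGB2BGR)
t=np.hstack([cv2.resize(s[110:180,140:270],None,fx=3,fy=3,interpolation=2),cv2.resize(s[190:260,160:290],None,fx=3,fy=3,interpolation=2)])
b=np.hstack([cv2.resize(s[210:280,290:420],None,fx=3,fy=3,interpolation=2),cv2.resize(s[160:230,240:370],None,fx=3,fy=3,interpolation=2)])
cv2.imwrite('pics/crop0.png',np.vstack([t,b]))
E
python3 m.py
```

```text
table z -0.29909596256476334
trunk 252 c [443.  146.2] mean [444.5 147.9  16.8] sz [96.7 19. ] ang 79.3 zmax 23.7
fat 353 c [ 434.9 -148.3] mean [ 437.2 -144.7   24.2] sz [128.1  28.7] ang 73.8 zmax 33.2
upper 837 c [ 450.3 -284. ] mean [ 464.  -313.2   21.9] sz [132.8 149. ] ang 18.6 zmax 38.8
frond 1587 c [441.8 335. ] mean [444.8 335.8  20.4] sz [131.9  74. ] ang 0.9 zmax 34.7
blueB 243 c [433.    8.7] mean [435.   10.3  81.3] sz [39.1 43.5] ang 50.5 zmax 102.3
yelB 218 c [ 591.6 -324.5] mean [ 592.2 -321.8   81. ] sz [38.7 44.7] ang 70.9 zmax 102.7
glue 400 c [603.7 324.4] mean [607.  325.7  71.3] sz [46.9 46.8] ang 6.3 zmax 111.2
cupB 214 c [645.2  25. ] mean [645.6  24.3  35.5] sz [70.3 70. ] ang 56.4 zmax 42.8
cupY 217 c [643.4 136.2] mean [643.2 136.3  36.2] sz [71.7 69.5] ang 56.4 zmax 42.6
low 1109 c [647.7 -83.6] mean [647.9 -88.6  28.4] sz [130.8 189.9] ang 0.2 zmax 42.2
pinkrod 248 c [344.2 177.6] mean [328.1 178.   16.5] sz [56.9 96.7] ang 3.4 zmax 22.9
```

View pics/crop0.png

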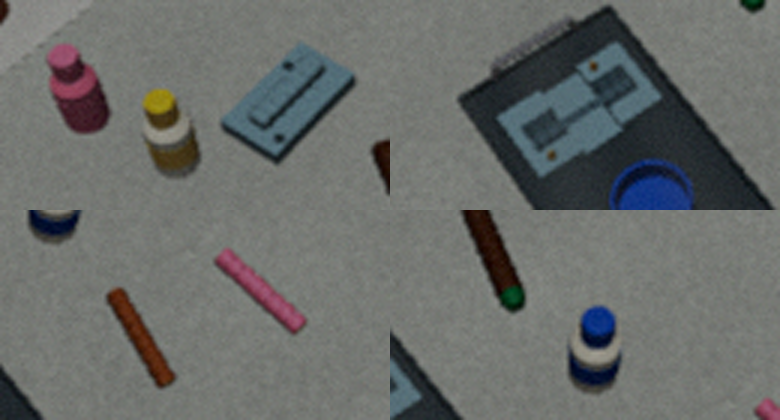

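View pics/wrist0.png

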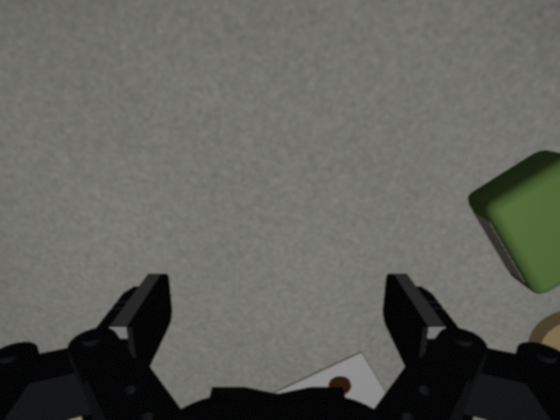

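Crops confirm the choices: brown trunk at (140,335), blue-grey lid with ringed rib, yellow-capped bottle (170,130) beside the pink one, blue-capped bottle (597,345). Next I work out the pins, holes and the first move.

```bash
cat >> h.py <<'E'
def go(x,y,z,yaw):
    """shift/turn in tool axes to reach world xyz with tool-x azimuth yaw(deg), pointing down"""
    from scipy.spatial.transform import Rotation as Ro
    s=robot.read_state(); R=np.array(s['eef_rot']).reshape(3,3)
    c,n=np.cos(np.radians(yaw)),np.sin(np.radians(yaw)); G=np.array([[c,n,0],[n,-c,0],[0,0,-1.]])
    print('t %.1f'%s['time'],'pos',np.round(s['ee_pos'],1),'yaw %.2f'%np.degrees(np.arctan2(R[1,0],R[0,0])),'w %.1f'%s['grip_width'],'gf %.1f'%s['grasp_force'],'F',np.round(s['wrist_force'],1))
    print('shift',(R.T@(np.array([x,y,z])-s['ee_pos'])).round(1),'turn',Ro.from_matrix(R.T@G).as_rotvec().round(3))
E
python3 - <<'E'
from h import *
print('holes',ray('scene',[[236.3,131.7],[233,156]],18).round(0).tolist())
print('pins',ray('scene',[[228,212],[213.7,241.7]],38).round(0).tolist())
print('pinkbottle',ray('scene',[[162,131]],98).round(0).tolist())
print('rib',ray('scene',[[140+260/3,110+118/3],[140+320/3,110+62/3]],34).round(0).tolist())
d=np.load('pics/scene0.npz')['d'];X=cloud('scene',d)
print('tray z',np.median(X[255:265,205:215,2]), np.median(X[290:300,235:245,2]),'lowtop', np.median(X[225:229,231:236,2]))
go(443,146,200,79.3)
E
```

```text
holes [[436.0, -351.0, 18.0], [495.0, -278.0, 18.0]]
pins [[615.0, -113.0, 38.0], [692.0, -60.0, 38.0]]
pinkbottle [[638.0, -421.0, 98.0]]
rib [[502.0, -299.0, 34.0], [413.0, -323.0, 34.0]]
tray z 4.329044596759616 4.001241790591337 lowtop 27.694849266037863
t 0.1 pos [145.5 633.1 249.6] yaw 167.06 w 85.5 gf 0.0 F [-0.7  0.1  0.1]
shift [-399.  -408.    50.1] turn [-1.000e-03  1.000e-03  1.532e+00]
```

{"api": "servo_tool", "payload": {"plan": [{"x": -50,"y": -51,"z": 0,"az": 0.15},{"x": -85,"y": -86,"z": 0,"az": 0.3},{"x": -120,"y": -121,"z": 0,"az": 0.45},{"x": -155,"y": -156,"z": 10,"az": 0.6},{"x": -190,"y": -191,"z": 20,"az": 0.75},{"x": -225,"y": -226,"z": 30,"az": 0.9},{"x": -260,"y": -261,"z": 40,"az": 1.05},{"x": -280,"y": -286,"z": 50,"az": 1.2}]}}

```text
invalid input at $.plan[0]: expected keys x, y, z, ax, ay, az, gripper
```

```bash
python3 -c "
from h import *
go(443,146,200,79.3)"
```

```text
t 0.1 pos [145.5 633.1 249.6] yaw 167.06 w 85.5 gf 0.0 F [-0.7  0.1  0.1]
shift [-399.  -408.    50.1] turn [-1.000e-03  1.000e-03  1.532e+00]
```

{"api": "servo_tool", "payload": {"plan": [{"x": -35,"y": -35,"z": 0,"ax": 0,"ay": 0,"az": 0.15,"gripper": 60},{"x": -70,"y": -71,"z": 0,"ax": 0,"ay": 0,"az": 0.3,"gripper": 60},{"x": -105,"y": -107,"z": 10,"ax": 0,"ay": 0,"az": 0.45,"gripper": 60},{"x": -140,"y": -143,"z": 20,"ax": 0,"ay": 0,"az": 0.6,"gripper": 60},{"x": -175,"y": -179,"z": 30,"ax": 0,"ay": 0,"az": 0.75,"gripper": 60},{"x": -210,"y": -215,"z": 40,"ax": 0,"ay": 0,"az": 0.9,"gripper": 60},{"x": -245,"y": -250,"z": 50,"ax": 0,"ay": 0,"az": 1.05,"gripper": 60},{"x": -280,"y": -286,"z": 50,"ax": 0,"ay": 0,"az": 1.2,"gripper": 60}]}}

```text
time: 0.95
ee_pos: [351.6, 294.6, 199.5]
eef_rot: [[-0.139, 0.99, -0.001], [0.99, 0.139, -0.001], [-0.001, -0.001, -1.0]]
wrist_force: [1.5, -0.0, 0.7]
grip_width: 60.0
grasp_force: 0.0
```

```bash
python3 -c "
from h import *
go(443,146,200,79.3)"
```

```text
t 0.9 pos [351.6 294.6 199.5] yaw 97.98 w 60.0 gf 0.0 F [ 1.5 -0.   0.7]
shift [-159.9   69.9   -0.4] turn [-0.001  0.001  0.326]
```

{"api": "servo_tool", "payload": {"plan": [{"x": -40,"y": 17,"z": 0,"ax": 0,"ay": 0,"az": 0.08,"gripper": 60},{"x": -80,"y": 35,"z": 0,"ax": 0,"ay": 0,"az": 0.16,"gripper": 60},{"x": -120,"y": 52,"z": 0,"ax": 0,"ay": 0,"az": 0.24,"gripper": 60},{"x": -160,"y": 70,"z": 0,"ax": 0,"ay": 0,"az": 0.326,"gripper": 60},{"x": -160,"y": 70,"z": 20,"ax": 0,"ay": 0,"az": 0.326,"gripper": 60},{"x": -160,"y": 70,"z": 40,"ax": 0,"ay": 0,"az": 0.326,"gripper": 60},{"x": -160,"y": 70,"z": 40,"ax": 0,"ay": 0,"az": 0.326,"gripper": 60},{"x": -160,"y": 70,"z": 40,"ax": 0,"ay": 0,"az": 0.326,"gripper": 60}]}}

```text
time: 1.75
ee_pos: [443.8, 148.6, 160.5]
eef_rot: [[0.18, 0.984, -0.001], [0.984, -0.18, -0.001], [-0.001, -0.001, -1.0]]
wrist_force: [-0.3, -0.1, 0.9]
grip_width: 60.1
grasp_force: 0.0
```

```bash
python3 - <<'E'
from h import *
im,d,s=snap('wrist','w1')
go(443,146,160,79.3)
X=cloud('wrist',d,s)
hsv=cv2.cvtColor(im,cv2.COLOR_RGB2HSV)
m=((hsv[...,0]<18)|(hsv[...,0]>175))&(hsv[...,1]>110)&(hsv[...,2]>40)
m=cv2.morphologyEx(m.astype(np.uint8),cv2.MORPH_OPEN,np.ones((3,3)))
n,l,st,c=cv2.connectedComponentsWithStats(m)
for i in range(1,n):
    if st[i,4]>200:
        w=X[(l==i)&(d>0)]; (cc,sz,a)=cv2.minAreaRect(w[:,:2].astype(np.float32)); print(c[i].round(0),st[i,4],np.round(cc,1),np.round(sz,1),round(a,1),'z',np.percentile(w[:,2],95).round(1),hsv[l==i].mean(0).round())
E
```

```text
t 1.8 pos [444.1 148.9 160.9] yaw 79.65 w 59.7 gf 0.0 F [-0.1  0.3  0.3]
shift [-3.1 -0.6  0.9] turn [ 0.    -0.     0.006]
[274. 196.] 2625 [441.  148.1] [96. 17.] 79.2 z 21.0 [ 10. 164. 101.]
```

View pics/w1.png

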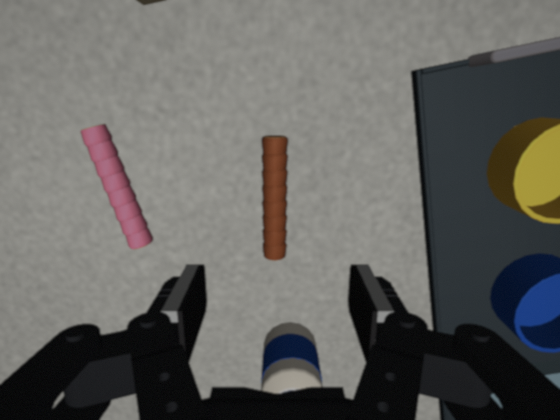

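Wrist view: brown trunk at (274,196) between the fingers, pink rod at (117,187) off to the side, blue bottle at (291,355). Descend and grip.

{"api": "servo_tool", "payload": {"plan": [{"x": -2,"y": -2,"z": 35,"ax": 0,"ay": 0,"az": 0,"gripper": 50},{"x": -2,"y": -2,"z": 75,"ax": 0,"ay": 0,"az": 0,"gripper": 45},{"x": -2,"y": -2,"z": 110,"ax": 0,"ay": 0,"az": 0,"gripper": 45},{"x": -2,"y": -2,"z": 130,"ax": 0,"ay": 0,"az": 0,"gripper": 40},{"x": -2,"y": -2,"z": 138,"ax": 0,"ay": 0,"az": 0,"gripper": 30},{"x": -2,"y": -2,"z": 138,"ax": 0,"ay": 0,"az": 0,"gripper": 15},{"x": -2,"y": -2,"z": 138,"ax": 0,"ay": 0,"az": 0,"gripper": 10},{"x": -2,"y": -2,"z": 138,"ax": 0,"ay": 0,"az": 0,"gripper": 10}], "grip_force": 30}}

```text
time: 2.6
ee_pos: [442.5, 147.5, 23.7]
eef_rot: [[0.18, 0.984, 0.002], [0.984, -0.18, 0.001], [0.002, 0.002, -1.0]]
wrist_force: [-0.1, 0.1, -0.9]
grip_width: 18.6
grasp_force: 31.4
```

```bash
python3 -c "
from h import *
go(647,-87,160,0)"
```

```text
t 2.6 pos [442.5 147.5  23.7] yaw 79.64 w 18.6 gf 31.4 F [-0.1  0.1 -0.9]
shift [-193.7  243.6 -136.1] turn [ 1.00e-03 -3.00e-03  1.39e+00]
```

{"api": "servo_tool", "payload": {"plan": [{"x": 0,"y": 0,"z": -20,"ax": 0,"ay": 0,"az": 0,"gripper": 10},{"x": 0,"y": 0,"z": -65,"ax": 0,"ay": 0,"az": 0,"gripper": 10},{"x": -10,"y": 15,"z": -105,"ax": 0,"ay": 0,"az": 0.14,"gripper": 10},{"x": -35,"y": 45,"z": -136,"ax": 0,"ay": 0,"az": 0.28,"gripper": 10},{"x": -60,"y": 77,"z": -136,"ax": 0,"ay": 0,"az": 0.42,"gripper": 10},{"x": -87,"y": 110,"z": -136,"ax": 0,"ay": 0,"az": 0.56,"gripper": 10},{"x": -114,"y": 143,"z": -136,"ax": 0,"ay": 0,"az": 0.7,"gripper": 10},{"x": -140,"y": 176,"z": -136,"ax": 0,"ay": 0,"az": 0.84,"gripper": 10}]}}

```text
time: 3.4
ee_pos: [590.7, -23.3, 160.0]
eef_rot: [[0.855, 0.518, 0.002], [0.518, -0.855, 0.001], [0.003, 0.0, -1.0]]
wrist_force: [1.0, 0.1, -0.5]
grip_width: 18.6
grasp_force: 31.5
```

```bash
python3 -c "
from h import *
go(647,-87,160,0)"
```

```text
t 3.4 pos [590.7 -23.3 160. ] yaw 31.20 w 18.6 gf 31.5 F [ 1.   0.1 -0.5]
shift [15.2 83.7 -0. ] turn [-0.001 -0.003  0.545]
```

{"api": "servo_tool", "payload": {"plan": [{"x": 3,"y": 20,"z": 0,"ax": 0,"ay": 0,"az": 0.13,"gripper": 10},{"x": 7,"y": 42,"z": 0,"ax": 0,"ay": 0,"az": 0.27,"gripper": 10},{"x": 11,"y": 63,"z": 0,"ax": 0,"ay": 0,"az": 0.41,"gripper": 10},{"x": 15,"y": 84,"z": 0,"ax": 0,"ay": 0,"az": 0.54,"gripper": 10},{"x": 15,"y": 84,"z": 0,"ax": 0,"ay": 0,"az": 0.54,"gripper": 10},{"x": 15,"y": 84,"z": 0,"ax": 0,"ay": 0,"az": 0.54,"gripper": 10},{"x": 15,"y": 84,"z": 0,"ax": 0,"ay": 0,"az": 0.54,"gripper": 10},{"x": 15,"y": 84,"z": 0,"ax": 0,"ay": 0,"az": 0.54,"gripper": 10}]}}

```text
time: 4.2
ee_pos: [645.8, -84.9, 158.7]
eef_rot: [[1.0, 0.012, 0.0], [0.012, -1.0, 0.001], [0.0, -0.001, -1.0]]
wrist_force: [0.3, 0.7, 0.9]
grip_width: 18.6
grasp_force: 31.6
```

```bash
python3 - <<'E'
from h import *
im,d,s=snap('wrist','w2'); go(647,-87,160,0)
im,d,s2=snap('scene','s2')
E
```

```text
t 4.2 pos [645.9 -85.1 158.7] yaw 0.66 w 18.9 gf 31.6 F [-0.1  0.3 -0.5]
shift [ 1.1  1.9 -1.3] turn [-0.001 -0.     0.011]
```

View pics/w2.png

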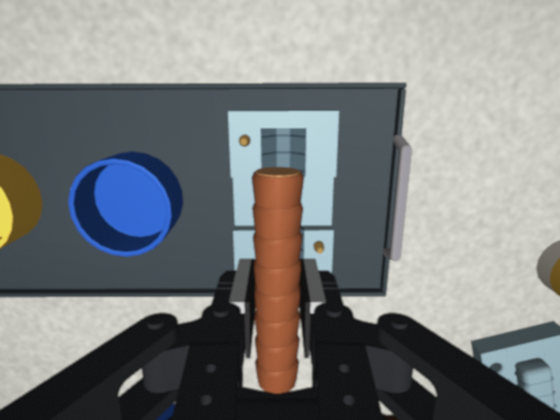

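Wrist view: trunk held at u≈277, pins at (244,140) and (319,246), trough end at (284,148). Measure pins, block edges and the trunk in tool coordinates.

```bash
cat > low.py <<'E'
from h import *
import sys
def pins(f,zp=38.):
    z=np.load('pics/'+f+'.npz'); im=z['im'];s=dict(ee_pos=z['p'],eef_rot=z['R']);d=z['d']
    hsv=cv2.cvtColor(im,cv2.COLOR_RGB2HSV)
    m=((hsv[...,0]>10)&(hsv[...,0]<28)&(hsv[...,1]>70)).astype(np.uint8)
    n,l,st,c=cv2.connectedComponentsWithStats(m)
    X=cloud('wrist',d,s)
    for i in range(1,n):
        if 25<st[i,4]<400: print(c[i].round(1),st[i,4],ray('wrist',c[i],zp,s)[0].round(1),'depth z',X[l==i][:,2].max().round(1))
    return im,d,s,X,hsv
if __name__=='__main__':
    im,d,s,X,hsv=pins('w2')
    w=X[(hsv[...,0]>85)&(hsv[...,0]<110)&(X[...,2]>27)&(X[...,2]<33)&(d>0)]
    w=w[(w[:,0]>560)&(w[:,0]<740)&(w[:,1]>-140)&(w[:,1]<-30)]
    print('top',len(w),np.median(w[:,2]),np.percentile(w,[0.5,99.5],axis=0).round(1).tolist(), cv2.minAreaRect(w[:,:2].astype(np.float32)))
    v,u=np.indices(d.shape); mb=((hsv[...,0]<16)|(hsv[...,0]>175))&(hsv[...,1]>110)&(v>165)&(v<395)&(u>245)&(u<310)&(d>0)&(X[...,2]>120)
    w=X[mb]; R=np.array(s['eef_rot']); T=(w-s['ee_pos'])@R
    for lo in range(-60,50,15):
        k=T[(T[:,0]>lo)&(T[:,0]<lo+15)]
        if len(k): print(lo,len(k),'y',k[:,1].min().round(1),k[:,1].max().round(1),'ztop',k[:,2].min().round(1),'xr',k[:,0].min().round(1),k[:,0].max().round(1))
E
python3 low.py
```

```text
[243.9 140.3] 74 [692.2 -62.2  38. ] depth z 42.3
[277.7 172.4] 376 [670.8 -85.   38. ] depth z 283.3
[318.6 246.8] 71 [ 616.2 -115.4   38. ] depth z 42.3
[555.3 276.8] 274 [ 594.1 -293.1   38. ] depth z 30.9
top 6852 30.856974018638724 [[596.1, -125.7, 27.3], [711.2, -51.4, 32.5]] ((651.5077514648438, -88.54905700683594), (119.3683090209961, 74.39654541015625), 0.7605700492858887)
-60 124 y -7.7 6.9 ztop 1.7 xr -47.9 -45.0
-45 1095 y -9.0 8.7 ztop 0.6 xr -45.0 -30.0
-30 1199 y -10.0 9.3 ztop 0.5 xr -30.0 -15.0
-15 1526 y -10.0 9.2 ztop -0.1 xr -15.0 -0.0
0 1629 y -9.9 9.6 ztop -57.5 xr 0.0 15.0
15 1618 y -9.1 8.9 ztop -0.2 xr 15.0 30.0
30 1796 y -8.9 9.0 ztop 0.3 xr 30.0 45.0
45 696 y -9.1 8.8 ztop -0.1 xr 45.0 48.5
```

{"api": "servo_tool", "payload": {"plan": [{"x": 1,"y": 3.5,"z": 30,"ax": 0,"ay": 0,"az": 0,"gripper": 10},{"x": 1,"y": 3.5,"z": 60,"ax": 0,"ay": 0,"az": 0,"gripper": 10},{"x": 1,"y": 3.5,"z": 85,"ax": 0,"ay": 0,"az": 0,"gripper": 10},{"x": 1,"y": 3.5,"z": 98,"ax": 0,"ay": 0,"az": 0,"gripper": 10},{"x": 1,"y": 3.5,"z": 105,"ax": 0,"ay": 0,"az": 0,"gripper": 10},{"x": 1,"y": 3.5,"z": 110,"ax": 0,"ay": 0,"az": 0,"gripper": 10},{"x": 1,"y": 3.5,"z": 113,"ax": 0,"ay": 0,"az": 0,"gripper": 10},{"x": 1,"y": 3.5,"z": 113,"ax": 0,"ay": 0,"az": 0,"gripper": 10}]}}

```text
time: 5.1
ee_pos: [647.6, -89.7, 45.9]
eef_rot: [[1.0, 0.01, 0.001], [0.01, -1.0, 0.0], [0.001, 0.0, -1.0]]
wrist_force: [-0.3, 0.2, -1.0]
grip_width: 18.3
grasp_force: 31.6
```

```bash
python3 - <<'E'
from h import *
go(647.2,-88.5,43,0.8)
E
```

```text
t 5.1 pos [647.6 -89.7  45.9] yaw 0.56 w 18.3 gf 31.6 F [-0.3  0.2 -1. ]
shift [-0.4 -1.2  2.9] turn [ 0.    -0.001 -0.004]
```

{"api": "servo_tool", "payload": {"plan": [{"x": 0,"y": -1,"z": 0.5,"ax": 0,"ay": 0,"az": 0,"gripper": 10},{"x": 0,"y": -1,"z": 1,"ax": 0,"ay": 0,"az": 0,"gripper": 10},{"x": 0,"y": -1,"z": 1.5,"ax": 0,"ay": 0,"az": 0,"gripper": 10},{"x": 0,"y": -1,"z": 2,"ax": 0,"ay": 0,"az": 0,"gripper": 10},{"x": 0,"y": -1,"z": 2.5,"ax": 0,"ay": 0,"az": 0,"gripper": 10},{"x": 0,"y": -1,"z": 3,"ax": 0,"ay": 0,"az": 0,"gripper": 10},{"x": 0,"y": -1,"z": 3,"ax": 0,"ay": 0,"az": 0,"gripper": 10},{"x": 0,"y": -1,"z": 3,"ax": 0,"ay": 0,"az": 0,"gripper": 10}]}}

```text
time: 5.9
ee_pos: [647.2, -88.7, 42.4]
eef_rot: [[1.0, 0.01, 0.0], [0.01, -1.0, 0.0], [0.0, -0.0, -1.0]]
wrist_force: [0.6, 0.4, 0.0]
grip_width: 18.5
grasp_force: 31.6
```

```bash
python3 - <<'E'
from h import *
go(647.2,-88.5,43,0.8)
E
```

```text
t 5.9 pos [647.2 -88.7  42.4] yaw 0.56 w 18.5 gf 31.6 F [0.6 0.4 0. ]
shift [ 0.  -0.2 -0.6] turn [-0.    -0.    -0.004]
```

{"api": "servo_tool", "payload": {"plan": [{"x": 0,"y": 0,"z": 0.3,"ax": 0,"ay": 0,"az": 0,"gripper": 10},{"x": 0,"y": 0,"z": 0.6,"ax": 0,"ay": 0,"az": 0,"gripper": 10},{"x": 0,"y": 0,"z": 0.9,"ax": 0,"ay": 0,"az": 0,"gripper": 10},{"x": 0,"y": 0,"z": 1.2,"ax": 0,"ay": 0,"az": 0,"gripper": 10},{"x": 0,"y": 0,"z": 1.5,"ax": 0,"ay": 0,"az": 0,"gripper": 10},{"x": 0,"y": 0,"z": 1.5,"ax": 0,"ay": 0,"az": 0,"gripper": 10},{"x": 0,"y": 0,"z": 1.5,"ax": 0,"ay": 0,"az": 0,"gripper": 10},{"x": 0,"y": 0,"z": 1.5,"ax": 0,"ay": 0,"az": 0,"gripper": 10}]}}

```text
time: 6.7
ee_pos: [647.2, -88.8, 41.2]
eef_rot: [[1.0, 0.01, 0.0], [0.01, -1.0, 0.0], [0.0, -0.0, -1.0]]
wrist_force: [-1.6, 0.8, 4.5]
grip_width: 18.4
grasp_force: 32.0
```

```bash
python3 - <<'E'
from h import *
im,d,s=snap('wrist','w3')
go(647.2,-88.5,43,0.8)
E
```

```text
t 6.8 pos [647.2 -88.8  41.2] yaw 0.55 w 18.6 gf 32.0 F [-1.2  0.   5.4]
shift [-0.  -0.3 -1.8] turn [-0.    -0.    -0.004]
```

View pics/w3.png

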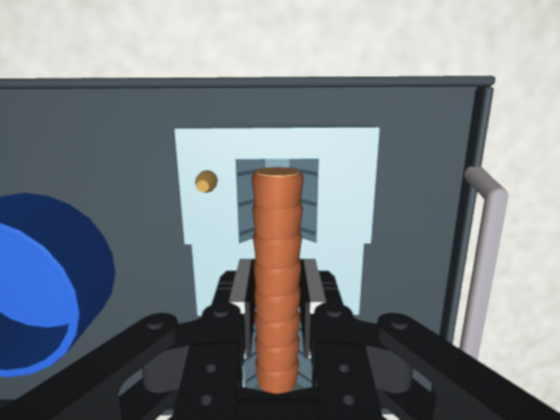

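The trunk (u≈277) sits centred in the trough (u 237–318) with 5 N of contact. Release and rise.

{"api": "servo_tool", "payload": {"plan": [{"x": 0,"y": 0,"z": 0,"ax": 0,"ay": 0,"az": 0,"gripper": 24},{"x": 0,"y": 0,"z": 0,"ax": 0,"ay": 0,"az": 0,"gripper": 30},{"x": 0,"y": 0,"z": 0,"ax": 0,"ay": 0,"az": 0,"gripper": 38},{"x": 0,"y": 0,"z": 0,"ax": 0,"ay": 0,"az": 0,"gripper": 42},{"x": 0,"y": 0,"z": -10,"ax": 0,"ay": 0,"az": 0,"gripper": 42},{"x": 0,"y": 0,"z": -40,"ax": 0,"ay": 0,"az": 0,"gripper": 45},{"x": 0,"y": 0,"z": -80,"ax": 0,"ay": 0,"az": 0,"gripper": 50},{"x": 0,"y": 0,"z": -119,"ax": 0,"ay": 0,"az": 0,"gripper": 50}]}}

```text
time: 7.55
ee_pos: [646.9, -88.9, 161.7]
eef_rot: [[1.0, 0.009, -0.0], [0.009, -1.0, -0.0], [-0.0, 0.0, -1.0]]
wrist_force: [1.0, 0.1, 0.7]
grip_width: 49.9
grasp_force: 0.0
```

```bash
python3 - <<'E'
from h import *
im,d,s=snap('wrist','w4')
go(458,-311,160,15)
from low import pins
im,d,s,X,hsv=pins('w4')
m=((hsv[...,0]<16)|(hsv[...,0]>175))&(hsv[...,1]>110)&(d>0)&(X[...,2]>20)&(X[...,2]<60)
w=X[m];w=w[(w[:,0]>570)&(w[:,0]<720)&(w[:,1]<-50)&(w[:,1]>-130)]
print(len(w),cv2.minAreaRect(w[:,:2].astype(np.float32)),w[:,2].max())
E
```

```text
t 7.6 pos [650.5 -90.3 168.8] yaw 0.51 w 50.1 gf 0.0 F [ 3.  -1.6  3.9]
shift [-194.5  219.     7. ] turn [ 0.002 -0.01  -0.253]
[238.  141.4] 71 [692.3 -62.3  38. ] depth z 41.9
[276.9 137.1] 71 [695.4 -88.4  38. ] depth z 39.6
[312.6 246.6] 73 [ 616.1 -115.4   38. ] depth z 286.2
3083 ((644.1062622070312, -89.12393951416016), (102.93763732910156, 18.161008834838867), 0.6284024715423584) 41.68028456797134
```

View pics/w4.png

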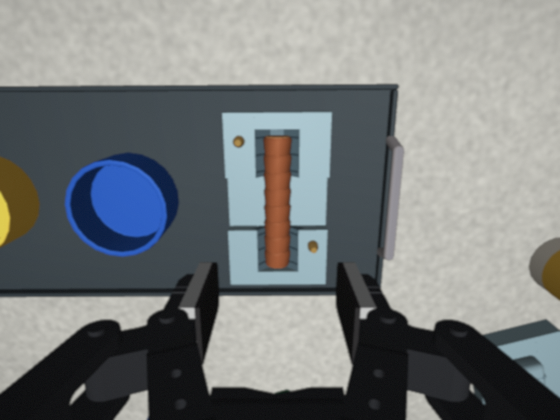

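Trunk lies in the trough, (277,200), between the pins (238,141) and (313,246). Now to the lid.

{"api": "servo_tool", "payload": {"plan": [{"x": -25,"y": 28,"z": 0,"ax": 0,"ay": 0,"az": -0.03,"gripper": 50},{"x": -55,"y": 62,"z": 0,"ax": 0,"ay": 0,"az": -0.06,"gripper": 50},{"x": -85,"y": 96,"z": 0,"ax": 0,"ay": 0,"az": -0.1,"gripper": 50},{"x": -115,"y": 130,"z": 0,"ax": 0,"ay": 0,"az": -0.14,"gripper": 50},{"x": -145,"y": 164,"z": 0,"ax": 0,"ay": 0,"az": -0.18,"gripper": 50},{"x": -170,"y": 194,"z": 0,"ax": 0,"ay": 0,"az": -0.22,"gripper": 50},{"x": -190,"y": 216,"z": 0,"ax": 0,"ay": 0,"az": -0.25,"gripper": 50},{"x": -193,"y": 220,"z": 0,"ax": 0,"ay": 0,"az": -0.253,"gripper": 50}]}}

```text
time: 8.4
ee_pos: [453.1, -314.2, 161.0]
eef_rot: [[0.967, 0.253, 0.001], [0.253, -0.967, -0.001], [0.0, 0.001, -1.0]]
wrist_force: [0.4, 0.6, -0.0]
grip_width: 50.3
grasp_force: 0.0
```

{"api": "servo_tool", "payload": {"plan": [{"x": 0,"y": 0,"z": 0,"ax": 0,"ay": 0,"az": 0,"gripper": 50},{"x": 0,"y": 0,"z": 0,"ax": 0,"ay": 0,"az": 0,"gripper": 50},{"x": 0,"y": 0,"z": 0,"ax": 0,"ay": 0,"az": 0,"gripper": 50},{"x": 0,"y": 0,"z": 0,"ax": 0,"ay": 0,"az": 0,"gripper": 50},{"x": 0,"y": 0,"z": 0,"ax": 0,"ay": 0,"az": 0,"gripper": 50},{"x": 0,"y": 0,"z": 0,"ax": 0,"ay": 0,"az": 0,"gripper": 50},{"x": 0,"y": 0,"z": 0,"ax": 0,"ay": 0,"az": 0,"gripper": 50},{"x": 0,"y": 0,"z": 0,"ax": 0,"ay": 0,"az": 0,"gripper": 50}]}}

```text
time: 9.2
ee_pos: [456.3, -310.5, 159.9]
eef_rot: [[0.966, 0.26, 0.0], [0.26, -0.966, -0.0], [0.0, 0.0, -1.0]]
wrist_force: [0.9, -0.3, 0.0]
grip_width: 49.6
grasp_force: 0.0
```

```bash
cat > lid.py <<'E'
from h import *
im,d,s=snap('wrist','w5'); X=cloud('wrist',d,s)
hsv=cv2.cvtColor(im,cv2.COLOR_RGB2HSV)
B=(hsv[...,0]>85)&(hsv[...,0]<112)&(d>0)&(abs(X[...,0]-458)<95)&(abs(X[...,1]+311)<80)
def fit(n,m):
    k=m.astype(np.uint8); k=cv2.morphologyEx(k,cv2.MORPH_OPEN,np.ones((3,3))); 
    w=X[k>0]; r=cv2.minAreaRect(w[:,:2].astype(np.float32)); print(n,len(w),np.round(r[0],1),np.round(r[1],1),round(r[2],2),'zmed',np.median(w[:,2]).round(1)); return r
print('hsv',hsv[int(208),277]); fit('plate',B&(X[...,2]>14)); fit('rib',B&(X[...,2]>27))
z=X[B][:,2]; print(np.histogram(z,bins=range(0,46,3)))
go(458,-311,160,15)
E
python3 lid.py
```

```text
hsv [ 98  47 131]
plate 16429 [ 456.3 -308.5] [130.5 102.3] 17.44 zmed 19.3
rib 4783 [ 453.7 -312.1] [90.9 88.5] 53.28 zmed 34.8
(array([  168,    23,    37,    46,    52,   934, 10675,    14,    10,
          23,   334,  3879,   195,     0,     0]), array([ 0,  3,  6,  9, 12, 15, 18, 21, 24, 27, 30, 33, 36, 39, 42, 45]))
t 9.2 pos [ 456.3 -310.5  159.9] yaw 15.05 w 50.2 gf 0.0 F [1.1 1.  0.5]
shift [ 1.5  0.9 -0.1] turn [ 0.    -0.     0.001]
```

View pics/w5.png

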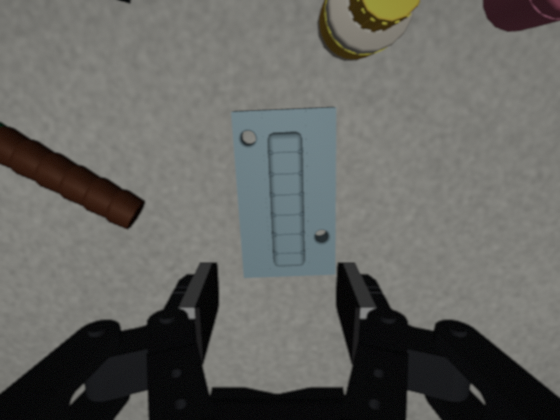

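The lid is in clear view: holes at (249,137) and (321,235), rib centred near (287,200). Refine with the largest component and the hole contours.

```bash
cat > lid2.py <<'E'
from h import *
z=np.load('pics/w5.npz'); im=z['im'];d=z['d'];s=dict(ee_pos=z['p'],eef_rot=z['R']); X=cloud('wrist',d,s)
hsv=cv2.cvtColor(im,cv2.COLOR_RGB2HSV)
def big(m):
    n,l,st,c=cv2.connectedComponentsWithStats(m.astype(np.uint8)); i=1+np.argmax(st[1:,4]); return l==i
B=(hsv[...,0]>85)&(hsv[...,0]<112)&(hsv[...,1]>35)&(d>0)
R=s['eef_rot']
for n,lo,hi in(('plate',16,23),('rib',32,40)):
    m=big(B&(X[...,2]>lo)&(X[...,2]<hi)); w=X[m]; r=cv2.minAreaRect(w[:,:2].astype(np.float32))
    print(n,len(w),np.round(r[0],1),np.round(r[1],1),round(r[2],2),'tool',((np.r_[r[0],s['ee_pos'][2]]-s['ee_pos'])@R).round(1),np.median(w[:,2]).round(1))
m=big(B&(X[...,2]>14)); cs,h=cv2.findContours(m.astype(np.uint8),cv2.RETR_CCOMP,cv2.CHAIN_APPROX_NONE)
for i,c in enumerate(cs):
    a=cv2.contourArea(c)
    if h[0][i][3]>=0 and a>40:
        (u,v),_,_=cv2.fitEllipse(c); print('hole',round(u,1),round(v,1),a,ray('wrist',[u,v],19.3,s)[0].round(1))
E
python3 lid2.py
```

```text
plate 11231 [ 459.  -316.8] [130.3  72.8] 17.65 tool [0.9 6.7 0. ] 19.0
rib 4255 [ 459.6 -316.5] [98.9 24.2] 17.4 tool [1.6 6.6 0. ] 34.8
hole 320.6 234.6 141.0 [ 437.9 -350.5   19.3]
hole 248.0 137.2 214.5 [ 495.9 -278.3   19.3]
```

{"api": "servo_tool", "payload": {"plan": [{"x": 2,"y": 6.5,"z": 20,"ax": 0,"ay": 0,"az": -0.041,"gripper": 50},{"x": 2,"y": 6.5,"z": 50,"ax": 0,"ay": 0,"az": -0.041,"gripper": 50},{"x": 2,"y": 6.5,"z": 80,"ax": 0,"ay": 0,"az": -0.041,"gripper": 50},{"x": 2,"y": 6.5,"z": 100,"ax": 0,"ay": 0,"az": -0.041,"gripper": 48},{"x": 2,"y": 6.5,"z": 110,"ax": 0,"ay": 0,"az": -0.041,"gripper": 45},{"x": 2,"y": 6.5,"z": 116,"ax": 0,"ay": 0,"az": -0.041,"gripper": 45},{"x": 2,"y": 6.5,"z": 118,"ax": 0,"ay": 0,"az": -0.041,"gripper": 45},{"x": 2,"y": 6.5,"z": 118,"ax": 0,"ay": 0,"az": -0.041,"gripper": 45}]}}

```text
time: 10.05
ee_pos: [460.3, -316.6, 42.5]
eef_rot: [[0.954, 0.299, 0.001], [0.299, -0.954, -0.0], [0.001, 0.001, -1.0]]
wrist_force: [-0.3, -0.5, -0.2]
grip_width: 45.1
grasp_force: 0.0
```

```bash
python3 - <<'E'
from h import *
go(459.8,-316.5,40,17.4)
E
```

```text
t 10.1 pos [ 460.3 -316.6   42.5] yaw 17.40 w 45.1 gf 0.0 F [-0.3 -0.5 -0.2]
shift [-0.5 -0.3  2.5] turn [ 0.001 -0.001 -0.   ]
```

Good alignment. Lower 2 mm more, close, lift.

{"api": "servo_tool", "payload": {"plan": [{"x": 0,"y": 0,"z": 1,"ax": 0,"ay": 0,"az": 0,"gripper": 40},{"x": 0,"y": 0,"z": 2,"ax": 0,"ay": 0,"az": 0,"gripper": 34},{"x": 0,"y": 0,"z": 2,"ax": 0,"ay": 0,"az": 0,"gripper": 28},{"x": 0,"y": 0,"z": 2,"ax": 0,"ay": 0,"az": 0,"gripper": 18},{"x": 0,"y": 0,"z": 2,"ax": 0,"ay": 0,"az": 0,"gripper": 12},{"x": 0,"y": 0,"z": 2,"ax": 0,"ay": 0,"az": 0,"gripper": 12},{"x": 0,"y": 0,"z": 2,"ax": 0,"ay": 0,"az": 0,"gripper": 12},{"x": 0,"y": 0,"z": 2,"ax": 0,"ay": 0,"az": 0,"gripper": 12}], "grip_force": 50}}

```text
time: 10.85
ee_pos: [460.2, -316.5, 40.4]
eef_rot: [[0.954, 0.299, 0.001], [0.299, -0.954, -0.0], [0.001, 0.0, -1.0]]
wrist_force: [-0.1, 0.8, 6.0]
grip_width: 22.6
grasp_force: 50.0
```

{"api": "servo_tool", "payload": {"plan": [{"x": 0,"y": 0,"z": -5,"ax": 0,"ay": 0,"az": 0,"gripper": 12},{"x": 0,"y": 0,"z": -20,"ax": 0,"ay": 0,"az": 0,"gripper": 12},{"x": 0,"y": 0,"z": -45,"ax": 0,"ay": 0,"az": 0,"gripper": 12},{"x": 0,"y": 0,"z": -75,"ax": 0,"ay": 0,"az": 0,"gripper": 12},{"x": 0,"y": 0,"z": -105,"ax": 0,"ay": 0,"az": 0,"gripper": 12},{"x": 0,"y": 0,"z": -120,"ax": 0,"ay": 0,"az": 0,"gripper": 12},{"x": 0,"y": 0,"z": -120,"ax": 0,"ay": 0,"az": 0,"gripper": 12},{"x": 0,"y": 0,"z": -120,"ax": 0,"ay": 0,"az": 0,"gripper": 12}]}}

```text
time: 11.65
ee_pos: [459.7, -315.6, 159.4]
eef_rot: [[0.954, 0.3, -0.0], [0.3, -0.954, 0.001], [-0.0, -0.001, -1.0]]
wrist_force: [-1.3, 0.3, -2.6]
grip_width: 22.4
grasp_force: 49.4
```

```bash
python3 - <<'E'
from h import *
im,d,s=snap('wrist','w6')
go(647.2,-89,160,0.9)
E
```

```text
t 11.7 pos [ 459.4 -315.4  158.8] yaw 17.43 w 22.9 gf 49.4 F [-0.1  0.4 -2.5]
shift [ 247.  -159.8   -1.3] turn [-0.002  0.001  0.288]
```

View pics/w6.png

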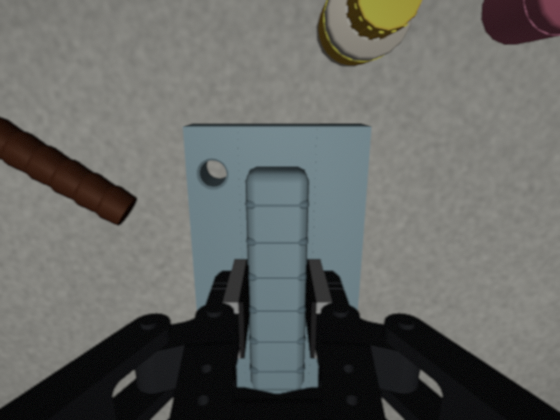

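Lid is held square: plate u 185–370, rib u 247–308, hole (214,172). Carry it over the lower half while measuring its in-hand offset.

{"api": "servo_tool", "payload": {"plan": [{"x": 20,"y": -13,"z": 0,"ax": 0,"ay": 0,"az": 0.03,"gripper": 12},{"x": 55,"y": -36,"z": 0,"ax": 0,"ay": 0,"az": 0.07,"gripper": 12},{"x": 92,"y": -60,"z": 0,"ax": 0,"ay": 0,"az": 0.11,"gripper": 12},{"x": 130,"y": -84,"z": 0,"ax": 0,"ay": 0,"az": 0.15,"gripper": 12},{"x": 167,"y": -108,"z": 0,"ax": 0,"ay": 0,"az": 0.19,"gripper": 12},{"x": 204,"y": -132,"z": 0,"ax": 0,"ay": 0,"az": 0.24,"gripper": 12},{"x": 234,"y": -151,"z": 0,"ax": 0,"ay": 0,"az": 0.28,"gripper": 12},{"x": 247,"y": -160,"z": 0,"ax": 0,"ay": 0,"az": 0.288,"gripper": 12}]}}

```text
time: 12.5
ee_pos: [649.0, -85.0, 157.2]
eef_rot: [[1.0, 0.021, -0.003], [0.021, -1.0, 0.001], [-0.003, -0.001, -1.0]]
wrist_force: [0.5, 0.4, -2.2]
grip_width: 22.5
grasp_force: 49.4
```

{"api": "servo_tool", "payload": {"plan": [{"x": 0,"y": 0,"z": 0,"ax": 0,"ay": 0,"az": 0,"gripper": 12},{"x": 0,"y": 0,"z": 0,"ax": 0,"ay": 0,"az": 0,"gripper": 12},{"x": 0,"y": 0,"z": 0,"ax": 0,"ay": 0,"az": 0,"gripper": 12},{"x": 0,"y": 0,"z": 0,"ax": 0,"ay": 0,"az": 0,"gripper": 12},{"x": 0,"y": 0,"z": 0,"ax": 0,"ay": 0,"az": 0,"gripper": 12},{"x": 0,"y": 0,"z": 0,"ax": 0,"ay": 0,"az": 0,"gripper": 12},{"x": 0,"y": 0,"z": 0,"ax": 0,"ay": 0,"az": 0,"gripper": 12},{"x": 0,"y": 0,"z": 0,"ax": 0,"ay": 0,"az": 0,"gripper": 12}]}}

```text
time: 13.3
ee_pos: [647.8, -89.8, 160.0]
eef_rot: [[1.0, 0.016, 0.0], [0.016, -1.0, 0.0], [0.0, -0.0, -1.0]]
wrist_force: [0.5, 0.2, -2.9]
grip_width: 22.9
grasp_force: 49.4
```

```bash
cat > hand.py <<'E'
from h import *
def hand(f):
    z=np.load('pics/'+f+'.npz'); im=z['im'];d=z['d'];s=dict(ee_pos=z['p'],eef_rot=z['R']); R=z['R']
    T=(cloud('wrist',d,s)-z['p'])@R
    hsv=cv2.cvtColor(im,cv2.COLOR_RGB2HSV)
    B=(hsv[...,0]>85)&(hsv[...,0]<112)&(hsv[...,1]>35)&(d>0)&(T[...,2]>8)&(T[...,2]<35)&(T[...,0]>-10)
    B=cv2.morphologyEx(B.astype(np.uint8),cv2.MORPH_OPEN,np.ones((3,3)))
    n,l,st,c=cv2.connectedComponentsWithStats(B); m=l==1+np.argmax(st[1:,4]); w=T[m]
    k=w[(w[:,0]>15)&(w[:,0]<55)]
    print('x max',np.percentile(w[:,0],99.5).round(1),'y',np.percentile(k[:,1],[.5,99.5]).round(1),'z',np.median(w[:,2]).round(1))
    cs,h=cv2.findContours(m.astype(np.uint8),cv2.RETR_CCOMP,cv2.CHAIN_APPROX_NONE)
    for i,c in enumerate(cs):
        if h[0][i][3]>=0 and cv2.contourArea(c)>100:
            (u,v),ax,_=cv2.fitEllipse(c); zp=s['ee_pos'][2]-np.median(w[:,2]); print('hole',u,v,np.round(ax,1),((ray('wrist',[u,v],zp,s)[0]-z['p'])@R).round(1))
if __name__=='__main__':
    hand('w6'); snap('wrist','w7'); hand('w7'); go(647.2,-89,160,0.9)
E
python3 hand.py
```

```text
x max 63.8 y [-36.7  36.1] z 21.6
hole 215.21337890625 169.62594604492188 [19.6 25.2] [ 46.5 -25.2  21.6]
x max 63.8 y [-37.1  36.3] z 21.6
hole 214.8338623046875 170.001953125 [18.5 24.9] [ 46.3 -25.4  21.6]
t 13.3 pos [647.8 -89.7 160. ] yaw 0.91 w 22.8 gf 49.4 F [ 0.1  0.  -1.4]
shift [-0.5 -0.7 -0. ] turn [-0. -0.  0.]
```

View pics/w7.png

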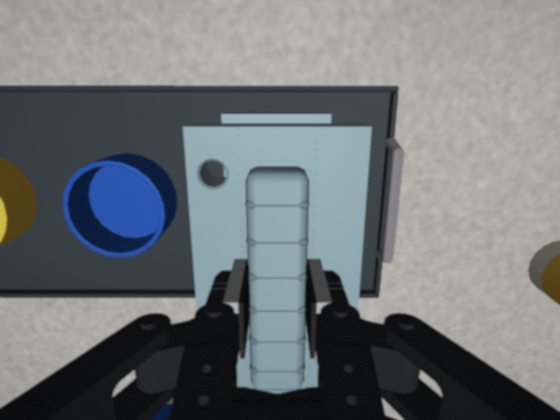

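{"api": "servo_tool", "payload": {"plan": [{"x": -0.8,"y": -0.7,"z": 15,"ax": 0,"ay": 0,"az": 0,"gripper": 12},{"x": -0.8,"y": -0.7,"z": 35,"ax": 0,"ay": 0,"az": 0,"gripper": 12},{"x": -0.8,"y": -0.7,"z": 50,"ax": 0,"ay": 0,"az": 0,"gripper": 12},{"x": -0.8,"y": -0.7,"z": 62,"ax": 0,"ay": 0,"az": 0,"gripper": 12},{"x": -0.8,"y": -0.7,"z": 70,"ax": 0,"ay": 0,"az": 0,"gripper": 12},{"x": -0.8,"y": -0.7,"z": 74,"ax": 0,"ay": 0,"az": 0,"gripper": 12},{"x": -0.8,"y": -0.7,"z": 74,"ax": 0,"ay": 0,"az": 0,"gripper": 12},{"x": -0.8,"y": -0.7,"z": 74,"ax": 0,"ay": 0,"az": 0,"gripper": 12}]}}

```text
time: 14.15
ee_pos: [647.4, -89.3, 86.4]
eef_rot: [[1.0, 0.016, 0.001], [0.016, -1.0, -0.0], [0.001, 0.0, -1.0]]
wrist_force: [0.3, 0.3, -2.5]
grip_width: 22.4
grasp_force: 49.4
```

```bash
python3 - <<'E'
from h import *
from low import pins
pins('w3',39.5)
im,d,s=snap('wrist','w8'); go(647,-89,70,0.9)
pins('w8',39.5)
c=cv2.cvtColor(im[130:280,160:400],cv2.COLOR_RGB2BGR); cv2.imwrite('pics/w8c.png',cv2.resize(c,None,fx=3,fy=3,interpolation=2))
E
```

```text
[277.1 172.5] 391 [696.6 -88.2  39.5] depth z 165.8
[205.7 181.2] 335 [693.2 -62.9  39.5] depth z 165.8
t 14.2 pos [647.5 -89.2  86.6] yaw 0.90 w 22.7 gf 49.4 F [ 0.3  0.3 -2.4]
shift [-0.5 -0.3 16.6] turn [ 0.    -0.001  0.   ]
[219.1 164.7] 29 [690.8 -61.   39.5] depth z 42.7
```

View pics/w8c.png

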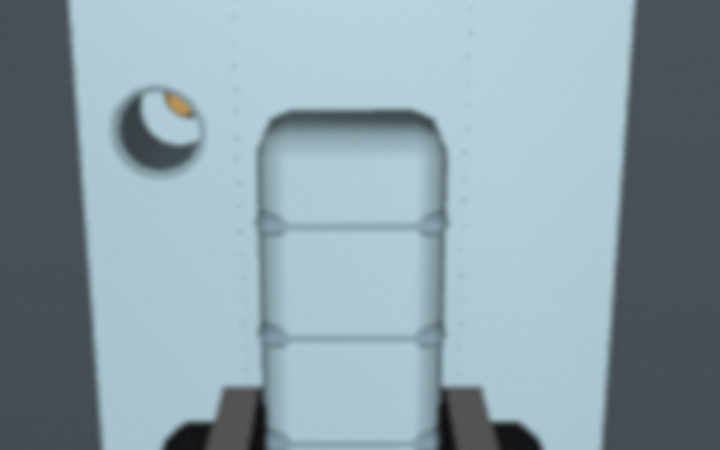

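{"api": "servo_tool", "payload": {"plan": [{"x": -0.2,"y": -0.2,"z": 2,"ax": 0,"ay": 0,"az": 0,"gripper": 12},{"x": -0.2,"y": -0.2,"z": 4,"ax": 0,"ay": 0,"az": 0,"gripper": 12},{"x": -0.2,"y": -0.2,"z": 6,"ax": 0,"ay": 0,"az": 0,"gripper": 12},{"x": -0.2,"y": -0.2,"z": 8,"ax": 0,"ay": 0,"az": 0,"gripper": 12},{"x": -0.2,"y": -0.2,"z": 9,"ax": 0,"ay": 0,"az": 0,"gripper": 12},{"x": -0.2,"y": -0.2,"z": 10,"ax": 0,"ay": 0,"az": 0,"gripper": 12},{"x": -0.2,"y": -0.2,"z": 11,"ax": 0,"ay": 0,"az": 0,"gripper": 12},{"x": -0.2,"y": -0.2,"z": 11,"ax": 0,"ay": 0,"az": 0,"gripper": 12}]}}

```text
time: 15.0
ee_pos: [646.7, -88.9, 74.8]
eef_rot: [[1.0, 0.016, -0.0], [0.016, -1.0, 0.0], [-0.0, -0.0, -1.0]]
wrist_force: [-0.5, 0.3, -2.7]
grip_width: 22.5
grasp_force: 49.4
```

```bash
python3 -c "
from h import *
go(647.3,-89,70,0.9)"
```

```text
t 15.0 pos [646.7 -88.9  74.8] yaw 0.90 w 22.5 gf 49.4 F [-0.5  0.3 -2.7]
shift [0.6 0.1 4.8] turn [-0.  0. -0.]
```

{"api": "servo_tool", "payload": {"plan": [{"x": 0.3,"y": 0,"z": 1,"ax": 0,"ay": 0,"az": 0,"gripper": 12},{"x": 0.3,"y": 0,"z": 2,"ax": 0,"ay": 0,"az": 0,"gripper": 12},{"x": 0.3,"y": 0,"z": 3,"ax": 0,"ay": 0,"az": 0,"gripper": 12},{"x": 0.3,"y": 0,"z": 3.5,"ax": 0,"ay": 0,"az": 0,"gripper": 12},{"x": 0.3,"y": 0,"z": 4,"ax": 0,"ay": 0,"az": 0,"gripper": 12},{"x": 0.3,"y": 0,"z": 4.5,"ax": 0,"ay": 0,"az": 0,"gripper": 12},{"x": 0.3,"y": 0,"z": 5,"ax": 0,"ay": 0,"az": 0,"gripper": 12},{"x": 0.3,"y": 0,"z": 5,"ax": 0,"ay": 0,"az": 0,"gripper": 12}]}}

```text
time: 15.8
ee_pos: [647.0, -88.8, 70.5]
eef_rot: [[1.0, 0.016, 0.0], [0.016, -1.0, 0.0], [0.0, -0.0, -1.0]]
wrist_force: [-3.0, 0.5, 4.2]
grip_width: 22.9
grasp_force: 50.2
```

```bash
python3 -c "
from h import *
go(647.3,-89,70,0.9)"
```

```text
t 15.8 pos [647.  -88.8  70.5] yaw 0.90 w 22.9 gf 50.2 F [-3.   0.5  4.2]
shift [0.3 0.2 0.5] turn [-0. -0.  0.]
```

{"api": "servo_tool", "payload": {"plan": [{"x": -0.2,"y": 0,"z": 0.3,"ax": 0,"ay": 0,"az": 0,"gripper": 12},{"x": -0.4,"y": 0,"z": 0.6,"ax": 0,"ay": 0,"az": 0,"gripper": 12},{"x": -0.4,"y": 0,"z": 0.9,"ax": 0,"ay": 0,"az": 0,"gripper": 12},{"x": -0.4,"y": 0,"z": 1.2,"ax": 0,"ay": 0,"az": 0,"gripper": 12},{"x": -0.4,"y": 0,"z": 1.2,"ax": 0,"ay": 0,"az": 0,"gripper": 12},{"x": -0.4,"y": 0,"z": 1.2,"ax": 0,"ay": 0,"az": 0,"gripper": 12},{"x": -0.4,"y": 0,"z": 1.2,"ax": 0,"ay": 0,"az": 0,"gripper": 12},{"x": -0.4,"y": 0,"z": 1.2,"ax": 0,"ay": 0,"az": 0,"gripper": 12}]}}

```text
time: 16.6
ee_pos: [647.1, -88.8, 70.5]
eef_rot: [[1.0, 0.016, 0.001], [0.016, -1.0, 0.001], [0.001, -0.001, -1.0]]
wrist_force: [-5.1, 2.1, 12.5]
grip_width: 22.8
grasp_force: 51.1
```

```bash
python3 - <<'E'
from h import *
go(647.3,-89,70,0.9)
im,d,s=snap('side','sd3')
c=cv2.cvtColor(im[120:270,130:330],cv2.COLOR_RGB2BGR); cv2.imwrite('pics/sd3c.png',cv2.resize(c,None,fx=4,fy=4,interpolation=2))
E
```

```text
t 16.6 pos [647.1 -88.8  70.5] yaw 0.90 w 22.8 gf 51.1 F [-5.1  2.1 12.5]
shift [0.2 0.2 0.5] turn [-0.001 -0.001  0.   ]
```

View pics/sd3c.png

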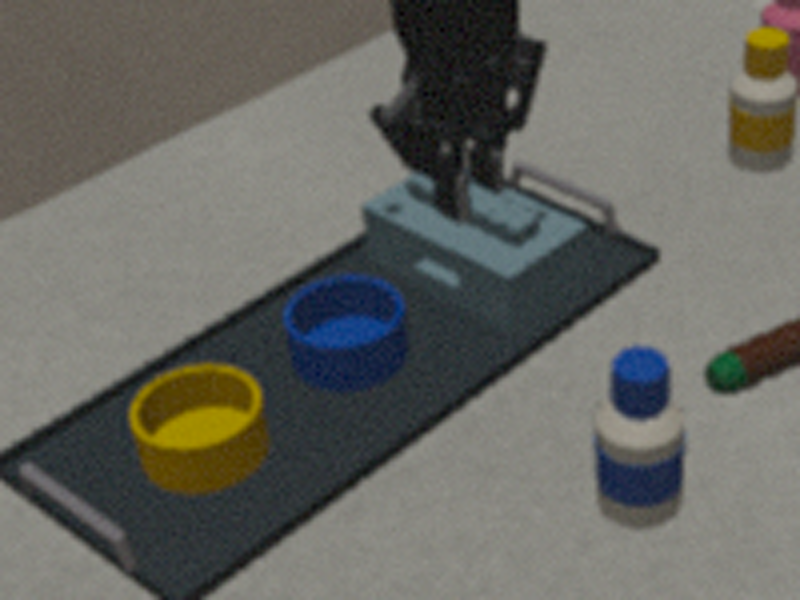

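The lid sits flush on the block (edges line up at crop (370–585, 215–330)), firm at z 70.5 = 26 mm above the block's base. Unload, release, rise.

{"api": "servo_tool", "payload": {"plan": [{"x": 0,"y": 0,"z": -1.2,"ax": 0,"ay": 0,"az": 0,"gripper": 12},{"x": 0,"y": 0,"z": -1.2,"ax": 0,"ay": 0,"az": 0,"gripper": 26},{"x": 0,"y": 0,"z": -1.2,"ax": 0,"ay": 0,"az": 0,"gripper": 34},{"x": 0,"y": 0,"z": -1.2,"ax": 0,"ay": 0,"az": 0,"gripper": 42},{"x": 0,"y": 0,"z": -5,"ax": 0,"ay": 0,"az": 0,"gripper": 45},{"x": 0,"y": 0,"z": -25,"ax": 0,"ay": 0,"az": 0,"gripper": 50},{"x": 0,"y": 0,"z": -60,"ax": 0,"ay": 0,"az": 0,"gripper": 60},{"x": 0,"y": 0,"z": -100,"ax": 0,"ay": 0,"az": 0,"gripper": 60}]}}

```text
time: 17.45
ee_pos: [646.2, -89.1, 170.3]
eef_rot: [[1.0, 0.015, -0.001], [0.015, -1.0, -0.0], [-0.001, 0.0, -1.0]]
wrist_force: [1.4, 0.6, 1.7]
grip_width: 60.4
grasp_force: 0.0
```

{"api": "servo_tool", "payload": {"plan": [{"x": 0,"y": 0,"z": -20,"ax": 0,"ay": 0,"az": 0,"gripper": 60},{"x": 0,"y": 0,"z": -40,"ax": 0,"ay": 0,"az": 0,"gripper": 60},{"x": 0,"y": 0,"z": -40,"ax": 0,"ay": 0,"az": 0,"gripper": 60},{"x": 0,"y": 0,"z": -40,"ax": 0,"ay": 0,"az": 0,"gripper": 60},{"x": 0,"y": 0,"z": -40,"ax": 0,"ay": 0,"az": 0,"gripper": 60},{"x": 0,"y": 0,"z": -40,"ax": 0,"ay": 0,"az": 0,"gripper": 60},{"x": 0,"y": 0,"z": -40,"ax": 0,"ay": 0,"az": 0,"gripper": 60},{"x": 0,"y": 0,"z": -40,"ax": 0,"ay": 0,"az": 0,"gripper": 60}]}}

```text
time: 18.25
ee_pos: [646.4, -89.0, 208.1]
eef_rot: [[1.0, 0.016, -0.001], [0.016, -1.0, -0.0], [-0.001, 0.0, -1.0]]
wrist_force: [-0.9, 0.1, 0.4]
grip_width: 60.2
grasp_force: 0.0
```

```bash
python3 - <<'E'
from h import *
im,d,s=snap('wrist','w9'); X=cloud('wrist',d,s); hsv=cv2.cvtColor(im,cv2.COLOR_RGB2HSV)
B=(hsv[...,0]>85)&(hsv[...,0]<112)&(hsv[...,1]>35)&(hsv[...,1]<100)&(d>0)&(X[...,2]>42)&(X[...,2]<54)&(abs(X[...,0]-647)<80)&(abs(X[...,1]+89)<60)
w=X[B]; A=np.c_[w[:,:2]-w[:,:2].mean(0),np.ones(len(w))]; print(len(w),'plate plane slope/z',np.linalg.lstsq(A,w[:,2],rcond=None)[0].round(4))
r=cv2.minAreaRect(w[:,:2].astype(np.float32)); print(np.round(r[0],1),np.round(r[1],1),r[2])
m=(hsv[...,1]>150)&(hsv[...,0]>105)&(hsv[...,0]<125)&(d>0)&(X[...,2]>30)&(X[...,2]<45)
w=X[m]; w=w[(abs(w[:,0]-645)<50)&(abs(w[:,1]-25)<50)]
if len(w): print('cupB',len(w),cv2.minEnclosingCircle(w[:,:2].astype(np.float32)))
# bottles in scene view
im,d,s2=snap('scene','s3'); X=cloud('scene',d); hsv=cv2.cvtColor(im,cv2.COLOR_RGB2HSV)
for n,lo,hi,u,v in(('blue',105,125,308,206),('yel',20,32,196,154)):
    k=np.zeros(d.shape,bool);k[v-22:v+22,u-20:u+20]=1
    m=k&(hsv[...,0]>lo)&(hsv[...,0]<hi)&(hsv[...,1]>120)&(X[...,2]>94)&(X[...,2]<104); w=X[m]
    if len(w): print(n,len(w),w.mean(0).round(1),cv2.minEnclosingCircle(w[:,:2].astype(np.float32)))
go(592,-322,240,-20); 
E
```

```text
10414 plate plane slope/z [-6.00000e-04 -2.20000e-03  4.88785e+01]
[645.7 -88.5] [130.5  74.2] 0.8768463134765625
cupB 1875 ((643.86376953125, 25.15045928955078), 36.16966247558594)
blue 86 [430.1   5.9  97.6] ((429.5916442871094, 4.971645832061768), 15.584835052490234)
t 18.4 pos [646.5 -89.  208.4] yaw 0.89 w 60.3 gf 0.0 F [-0.3  0.2  0.3]
shift [-58.2 232.2 -31.6] turn [0.    0.001 0.365]
```

View pics/w9.png

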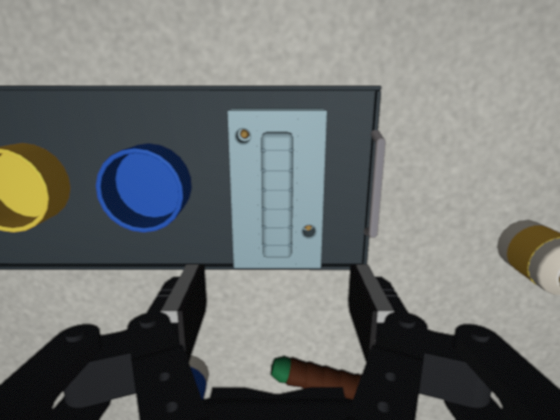

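The lid lies flat on the block, plate top at 48.9 mm, slope ≈ 0, with a brass pin showing in each hole at (243,135) and (308,230). Next the blue bottle. No more pictures will be viewed, so the rest is done from measurements.

{"api": "servo_tool", "payload": {"plan": [{"x": -22,"y": -10,"z": -12,"ax": 0,"ay": 0,"az": 0,"gripper": 60},{"x": -54,"y": -25,"z": -12,"ax": 0,"ay": 0,"az": 0,"gripper": 60},{"x": -90,"y": -41,"z": -12,"ax": 0,"ay": 0,"az": 0,"gripper": 60},{"x": -126,"y": -57,"z": -12,"ax": 0,"ay": 0,"az": 0,"gripper": 60},{"x": -162,"y": -74,"z": -12,"ax": 0,"ay": 0,"az": 0,"gripper": 60},{"x": -194,"y": -89,"z": -12,"ax": 0,"ay": 0,"az": 0,"gripper": 60},{"x": -210,"y": -96,"z": -12,"ax": 0,"ay": 0,"az": 0,"gripper": 60},{"x": -215,"y": -98,"z": -12,"ax": 0,"ay": 0,"az": 0,"gripper": 60}]}}

```text
time: 19.15
ee_pos: [428.5, 6.8, 220.5]
eef_rot: [[1.0, 0.017, -0.001], [0.017, -1.0, 0.002], [-0.001, -0.002, -1.0]]
wrist_force: [1.1, -0.3, 0.6]
grip_width: 60.2
grasp_force: 0.0
```

{"api": "servo_tool", "payload": {"plan": [{"x": 0,"y": 0,"z": 0,"ax": 0,"ay": 0,"az": 0,"gripper": 60},{"x": 0,"y": 0,"z": 0,"ax": 0,"ay": 0,"az": 0,"gripper": 60},{"x": 0,"y": 0,"z": 0,"ax": 0,"ay": 0,"az": 0,"gripper": 60},{"x": 0,"y": 0,"z": 0,"ax": 0,"ay": 0,"az": 0,"gripper": 60},{"x": 0,"y": 0,"z": 0,"ax": 0,"ay": 0,"az": 0,"gripper": 60},{"x": 0,"y": 0,"z": 0,"ax": 0,"ay": 0,"az": 0,"gripper": 60},{"x": 0,"y": 0,"z": 0,"ax": 0,"ay": 0,"az": 0,"gripper": 60},{"x": 0,"y": 0,"z": 0,"ax": 0,"ay": 0,"az": 0,"gripper": 60}]}}

```text
time: 19.95
ee_pos: [430.1, 5.7, 220.7]
eef_rot: [[1.0, 0.016, -0.0], [0.016, -1.0, -0.0], [-0.0, 0.0, -1.0]]
wrist_force: [-0.5, -0.3, 0.5]
grip_width: 59.8
grasp_force: 0.0
```

```bash
cat > cap.py <<'E'
from h import *
def cap(f,lo,hi,cx,cy):
    im,d,s=snap('wrist',f); X=cloud('wrist',d,s); hsv=cv2.cvtColor(im,cv2.COLOR_RGB2HSV)
    m=(hsv[...,0]>=lo)&(hsv[...,0]<=hi)&(hsv[...,1]>110)&(d>0)&(np.hypot(X[...,0]-cx,X[...,1]-cy)<45)
    print('n',m.sum(),'z hist',np.histogram(X[m][:,2],bins=range(40,112,8))[0])
    k=m&(X[...,2]>93)&(X[...,2]<106); n,l,st,c=cv2.connectedComponentsWithStats(k.astype(np.uint8)); i=1+np.argmax(st[1:,4])
    w=X[l==i]; (c2,r)=cv2.minEnclosingCircle(w[:,:2].astype(np.float32)); print('cap',st[i,4],'pix',c[i].round(),'ctr',np.round(c2,1),'r',round(r,1),'mean',w.mean(0).round(1))
    go(c2[0],c2[1],91,0.9)
    return im,d,s,X,hsv
E
python3 - <<'E'
from cap import *
cap('w10',105,125,430,6)
E
```

```text
n 1909 z hist [  80   20    0    0   10   68  121 1278]
cap 1339 pix [276. 207.] ctr [429.6   6.6] r 15.0 mean [430.3   6.6  98.6]
t 20.0 pos [430.2   5.7 220.7] yaw 0.90 w 59.8 gf 0.0 F [-0.3 -0.  -0. ]
shift [ -0.5  -0.9 129.7] turn [-0. -0. -0.]
```

{"api": "servo_tool", "payload": {"plan": [{"x": -0.5,"y": -1,"z": 20,"ax": 0,"ay": 0,"az": 0,"gripper": 60},{"x": -0.5,"y": -1,"z": 50,"ax": 0,"ay": 0,"az": 0,"gripper": 60},{"x": -0.5,"y": -1,"z": 80,"ax": 0,"ay": 0,"az": 0,"gripper": 55},{"x": -0.5,"y": -1,"z": 105,"ax": 0,"ay": 0,"az": 0,"gripper": 50},{"x": -0.5,"y": -1,"z": 120,"ax": 0,"ay": 0,"az": 0,"gripper": 48},{"x": -0.5,"y": -1,"z": 127,"ax": 0,"ay": 0,"az": 0,"gripper": 46},{"x": -0.5,"y": -1,"z": 128,"ax": 0,"ay": 0,"az": 0,"gripper": 46},{"x": -0.5,"y": -1,"z": 128,"ax": 0,"ay": 0,"az": 0,"gripper": 46}]}}

```text
time: 20.8
ee_pos: [430.0, 6.7, 93.1]
eef_rot: [[1.0, 0.016, 0.001], [0.016, -1.0, 0.0], [0.001, -0.0, -1.0]]
wrist_force: [-0.5, -0.6, -0.2]
grip_width: 45.9
grasp_force: 0.0
```

{"api": "servo_tool", "payload": {"plan": [{"x": 0,"y": 0,"z": 0,"ax": 0,"ay": 0,"az": 0,"gripper": 42},{"x": 0,"y": 0,"z": 0,"ax": 0,"ay": 0,"az": 0,"gripper": 38},{"x": 0,"y": 0,"z": 0,"ax": 0,"ay": 0,"az": 0,"gripper": 34},{"x": 0,"y": 0,"z": 0,"ax": 0,"ay": 0,"az": 0,"gripper": 30},{"x": 0,"y": 0,"z": 0,"ax": 0,"ay": 0,"az": 0,"gripper": 24},{"x": 0,"y": 0,"z": 0,"ax": 0,"ay": 0,"az": 0,"gripper": 20},{"x": 0,"y": 0,"z": 0,"ax": 0,"ay": 0,"az": 0,"gripper": 20},{"x": 0,"y": 0,"z": 0,"ax": 0,"ay": 0,"az": 0,"gripper": 20}], "grip_force": 40}}

```text
time: 21.6
ee_pos: [430.0, 6.6, 93.1]
eef_rot: [[1.0, 0.016, 0.001], [0.016, -1.0, 0.0], [0.001, -0.0, -1.0]]
wrist_force: [-0.7, -0.2, 5.6]
grip_width: 28.9
grasp_force: 39.1
```

```bash
python3 -c "
from h import *
go(644,25.2,170,0.9)"
```

```text
t 21.6 pos [430.    6.6  93.1] yaw 0.90 w 28.9 gf 39.1 F [-0.7 -0.2  5.6]
shift [214.3 -15.2 -76.7] turn [-0.    -0.001 -0.   ]
```

{"api": "servo_tool", "payload": {"plan": [{"x": 0,"y": 0,"z": -8,"ax": 0,"ay": 0,"az": 0,"gripper": 20},{"x": 0,"y": 0,"z": -30,"ax": 0,"ay": 0,"az": 0,"gripper": 20},{"x": 0,"y": 0,"z": -60,"ax": 0,"ay": 0,"az": 0,"gripper": 20},{"x": 15,"y": -1,"z": -75,"ax": 0,"ay": 0,"az": 0,"gripper": 20},{"x": 45,"y": -3,"z": -77,"ax": 0,"ay": 0,"az": 0,"gripper": 20},{"x": 80,"y": -6,"z": -77,"ax": 0,"ay": 0,"az": 0,"gripper": 20},{"x": 115,"y": -8,"z": -77,"ax": 0,"ay": 0,"az": 0,"gripper": 20},{"x": 150,"y": -10,"z": -77,"ax": 0,"ay": 0,"az": 0,"gripper": 20}]}}

```text
time: 22.4
ee_pos: [580.5, 19.6, 170.0]
eef_rot: [[1.0, 0.016, -0.0], [0.016, -1.0, 0.0], [-0.0, -0.0, -1.0]]
wrist_force: [0.4, -0.7, -1.3]
grip_width: 28.9
grasp_force: 39.8
```

{"api": "servo_tool", "payload": {"plan": [{"x": 28,"y": -2,"z": 0,"ax": 0,"ay": 0,"az": 0,"gripper": 20},{"x": 50,"y": -4,"z": 0,"ax": 0,"ay": 0,"az": 0,"gripper": 20},{"x": 61,"y": -5,"z": 0,"ax": 0,"ay": 0,"az": 0,"gripper": 20},{"x": 64,"y": -5,"z": 0,"ax": 0,"ay": 0,"az": 0,"gripper": 20},{"x": 64,"y": -5,"z": 0,"ax": 0,"ay": 0,"az": 0,"gripper": 20},{"x": 64,"y": -5,"z": 0,"ax": 0,"ay": 0,"az": 0,"gripper": 20},{"x": 64,"y": -5,"z": 0,"ax": 0,"ay": 0,"az": 0,"gripper": 20},{"x": 64,"y": -5,"z": 0,"ax": 0,"ay": 0,"az": 0,"gripper": 20}]}}

```text
time: 23.2
ee_pos: [642.9, 25.2, 169.9]
eef_rot: [[1.0, 0.016, -0.0], [0.016, -1.0, 0.001], [-0.0, -0.001, -1.0]]
wrist_force: [-0.5, 0.1, -0.9]
grip_width: 28.5
grasp_force: 39.8
```

```bash
cat > cups.py <<'E'
from h import *
def cups(f,name='wrist'):
    im,d,s=snap(name,f); X=cloud(name,d,s); hsv=cv2.cvtColor(im,cv2.COLOR_RGB2HSV)
    for n,lo,hi,cx,cy in(('cupB',105,125,644,25.2),('cupY',20,32,643,138)):
        m=(hsv[...,0]>=lo)&(hsv[...,0]<=hi)&(hsv[...,1]>120)&(d>0)&(X[...,2]>34)&(X[...,2]<45)&(np.hypot(X[...,0]-cx,X[...,1]-cy)<44); w=X[m]
        if len(w)>30:
            p=w[:,:2]; A=np.c_[2*p,np.ones(len(p))]; q=np.linalg.lstsq(A,(p**2).sum(1),rcond=None)[0]
            print(n,len(w),'fit',q[:2].round(1),'r',np.sqrt(q[2]+q[0]**2+q[1]**2).round(1),'encl',np.round(cv2.minEnclosingCircle(p.astype(np.float32))[0],1),'range',p.min(0).round(1),p.max(0).round(1))
if __name__=='__main__':
    import sys; cups(sys.argv[1]); go(644,25.2,170,0.9)
E
python3 cups.py w11
```

```text
cupB 1151 fit [644.6  25.6] r 33.5 encl [644.4  25.7] range [626.7  -9.9] [679.8  61.2]
cupY 2099 fit [642.9 136.5] r 33.6 encl [642.4 136.8] range [606.7 101.3] [678.2 173.2]
t 23.2 pos [643.   25.2 169.9] yaw 0.90 w 28.5 gf 39.8 F [-0.1  0.4 -0.4]
shift [ 1.   0.  -0.1] turn [-0. -0. -0.]
```

{"api": "servo_tool", "payload": {"plan": [{"x": 1.3,"y": 0,"z": 10,"ax": 0,"ay": 0,"az": 0,"gripper": 20},{"x": 1.3,"y": 0,"z": 25,"ax": 0,"ay": 0,"az": 0,"gripper": 20},{"x": 1.3,"y": 0,"z": 40,"ax": 0,"ay": 0,"az": 0,"gripper": 20},{"x": 1.3,"y": 0,"z": 52,"ax": 0,"ay": 0,"az": 0,"gripper": 20},{"x": 1.3,"y": 0,"z": 59,"ax": 0,"ay": 0,"az": 0,"gripper": 20},{"x": 1.3,"y": 0,"z": 63,"ax": 0,"ay": 0,"az": 0,"gripper": 20},{"x": 1.3,"y": 0,"z": 65,"ax": 0,"ay": 0,"az": 0,"gripper": 20},{"x": 1.3,"y": 0,"z": 65,"ax": 0,"ay": 0,"az": 0,"gripper": 20}]}}

```text
time: 24.05
ee_pos: [644.8, 25.0, 104.8]
eef_rot: [[1.0, 0.016, 0.0], [0.016, -1.0, -0.0], [0.0, 0.0, -1.0]]
wrist_force: [-0.2, -0.7, -1.1]
grip_width: 28.4
grasp_force: 39.8
```

{"api": "servo_tool", "payload": {"plan": [{"x": 0,"y": 0,"z": 0.5,"ax": 0,"ay": 0,"az": 0,"gripper": 20},{"x": 0,"y": 0,"z": 1,"ax": 0,"ay": 0,"az": 0,"gripper": 20},{"x": 0,"y": 0,"z": 1.5,"ax": 0,"ay": 0,"az": 0,"gripper": 20},{"x": 0,"y": 0,"z": 2,"ax": 0,"ay": 0,"az": 0,"gripper": 20},{"x": 0,"y": 0,"z": 2.5,"ax": 0,"ay": 0,"az": 0,"gripper": 20},{"x": 0,"y": 0,"z": 2.5,"ax": 0,"ay": 0,"az": 0,"gripper": 20},{"x": 0,"y": 0,"z": 2.5,"ax": 0,"ay": 0,"az": 0,"gripper": 20},{"x": 0,"y": 0,"z": 2.5,"ax": 0,"ay": 0,"az": 0,"gripper": 20}]}}

```text
time: 24.85
ee_pos: [644.7, 25.1, 102.3]
eef_rot: [[1.0, 0.016, 0.0], [0.016, -1.0, 0.0], [0.0, -0.0, -1.0]]
wrist_force: [-0.7, -0.8, -1.1]
grip_width: 28.5
grasp_force: 40.0
```

{"api": "servo_tool", "payload": {"plan": [{"x": 0,"y": 0,"z": 0.2,"ax": 0,"ay": 0,"az": 0,"gripper": 20},{"x": 0,"y": 0,"z": 0.4,"ax": 0,"ay": 0,"az": 0,"gripper": 20},{"x": 0,"y": 0,"z": 0.6,"ax": 0,"ay": 0,"az": 0,"gripper": 20},{"x": 0,"y": 0,"z": 0.8,"ax": 0,"ay": 0,"az": 0,"gripper": 20},{"x": 0,"y": 0,"z": 1,"ax": 0,"ay": 0,"az": 0,"gripper": 20},{"x": 0,"y": 0,"z": 1.2,"ax": 0,"ay": 0,"az": 0,"gripper": 20},{"x": 0,"y": 0,"z": 1.2,"ax": 0,"ay": 0,"az": 0,"gripper": 20},{"x": 0,"y": 0,"z": 1.2,"ax": 0,"ay": 0,"az": 0,"gripper": 20}]}}

```text
time: 25.65
ee_pos: [645.1, 25.0, 102.2]
eef_rot: [[1.0, 0.016, 0.001], [0.016, -1.0, 0.001], [0.001, -0.001, -1.0]]
wrist_force: [-3.3, 0.4, 9.3]
grip_width: 28.3
grasp_force: 40.8
```

{"api": "servo_tool", "payload": {"plan": [{"x": 0,"y": 0,"z": -0.8,"ax": 0,"ay": 0,"az": 0,"gripper": 20},{"x": 0,"y": 0,"z": -0.8,"ax": 0,"ay": 0,"az": 0,"gripper": 30},{"x": 0,"y": 0,"z": -0.8,"ax": 0,"ay": 0,"az": 0,"gripper": 36},{"x": 0,"y": 0,"z": -0.8,"ax": 0,"ay": 0,"az": 0,"gripper": 44},{"x": 0,"y": 0,"z": -0.8,"ax": 0,"ay": 0,"az": 0,"gripper": 50},{"x": 0,"y": 0,"z": -15,"ax": 0,"ay": 0,"az": 0,"gripper": 55},{"x": 0,"y": 0,"z": -50,"ax": 0,"ay": 0,"az": 0,"gripper": 60},{"x": 0,"y": 0,"z": -95,"ax": 0,"ay": 0,"az": 0,"gripper": 60}]}}

```text
time: 26.45
ee_pos: [643.6, 25.1, 196.3]
eef_rot: [[1.0, 0.015, -0.003], [0.015, -1.0, -0.001], [-0.003, 0.001, -1.0]]
wrist_force: [0.8, 0.4, -0.0]
grip_width: 60.0
grasp_force: 0.0
```

{"api": "servo_tool", "payload": {"plan": [{"x": 0,"y": 0,"z": -20,"ax": 0,"ay": 0,"az": 0,"gripper": 60},{"x": 0,"y": 0,"z": -20,"ax": 0,"ay": 0,"az": 0,"gripper": 60},{"x": 0,"y": 0,"z": -20,"ax": 0,"ay": 0,"az": 0,"gripper": 60},{"x": 0,"y": 0,"z": -20,"ax": 0,"ay": 0,"az": 0,"gripper": 60},{"x": 0,"y": 0,"z": -20,"ax": 0,"ay": 0,"az": 0,"gripper": 60},{"x": 0,"y": 0,"z": -20,"ax": 0,"ay": 0,"az": 0,"gripper": 60},{"x": 0,"y": 0,"z": -20,"ax": 0,"ay": 0,"az": 0,"gripper": 60},{"x": 0,"y": 0,"z": -20,"ax": 0,"ay": 0,"az": 0,"gripper": 60}]}}

```text
time: 27.25
ee_pos: [644.5, 25.0, 215.7]
eef_rot: [[1.0, 0.016, -0.001], [0.016, -1.0, -0.0], [-0.001, 0.0, -1.0]]
wrist_force: [0.7, 0.0, -0.1]
grip_width: 60.0
grasp_force: 0.0
```

```bash
python3 - <<'E'
from h import *
im,d,s=snap('wrist','w12'); X=cloud('wrist',d,s); hsv=cv2.cvtColor(im,cv2.COLOR_RGB2HSV)
m=(hsv[...,0]>=105)&(hsv[...,0]<=125)&(hsv[...,1]>110)&(d>0)&(np.hypot(X[...,0]-645,X[...,1]-25)<30)&(X[...,2]>90)
w=X[m]; print('cap',len(w),w[w[:,2]>104].mean(0).round(1),cv2.minEnclosingCircle(w[w[:,2]>104][:,:2].astype(np.float32)))
go(592,-322,225,-20)
im,d,s=snap('scene','s4'); X=cloud('scene',d); k=X[132:176,178:214]; h=cv2.cvtColor(im,cv2.COLOR_RGB2HSV)[132:176,178:214]
w=k[k[...,2]>95]; print('yel top',len(w),w.mean(0).round(1),h[k[...,2]>95].mean(0))
E
```

```text
cap 1665 [644.6  25.1 107.8] ((643.8723754882812, 25.203554153442383), 15.603876113891602)
t 27.3 pos [644.6  25.  215.8] yaw 0.89 w 60.1 gf 0.0 F [ 1.5 -0.4 -1. ]
shift [-58.  346.2  -9.1] turn [0.    0.    0.365]
yel top 863 [677.8  25.3 513.3] [72.42062572 88.87369641 58.52838934]
```

{"api": "servo_tool", "payload": {"plan": [{"x": -4,"y": 20,"z": 0,"ax": 0,"ay": 0,"az": 0,"gripper": 60},{"x": -10,"y": 58,"z": 0,"ax": 0,"ay": 0,"az": 0,"gripper": 60},{"x": -17,"y": 100,"z": 0,"ax": 0,"ay": 0,"az": 0,"gripper": 60},{"x": -24,"y": 142,"z": 0,"ax": 0,"ay": 0,"az": 0,"gripper": 60},{"x": -31,"y": 184,"z": 0,"ax": 0,"ay": 0,"az": 0,"gripper": 60},{"x": -38,"y": 226,"z": 0,"ax": 0,"ay": 0,"az": 0,"gripper": 60},{"x": -45,"y": 268,"z": 0,"ax": 0,"ay": 0,"az": 0,"gripper": 60},{"x": -52,"y": 308,"z": 0,"ax": 0,"ay": 0,"az": 0,"gripper": 60}]}}

```text
time: 28.15
ee_pos: [597.1, -285.5, 216.1]
eef_rot: [[1.0, 0.015, 0.0], [0.015, -1.0, -0.0], [0.0, 0.0, -1.0]]
wrist_force: [0.8, 0.3, -0.2]
grip_width: 60.0
grasp_force: 0.0
```

{"api": "servo_tool", "payload": {"plan": [{"x": -5,"y": 28,"z": 0,"ax": 0,"ay": 0,"az": 0,"gripper": 60},{"x": -7,"y": 40,"z": 0,"ax": 0,"ay": 0,"az": 0,"gripper": 60},{"x": -7,"y": 40,"z": 0,"ax": 0,"ay": 0,"az": 0,"gripper": 60},{"x": -7,"y": 40,"z": 0,"ax": 0,"ay": 0,"az": 0,"gripper": 60},{"x": -7,"y": 40,"z": 0,"ax": 0,"ay": 0,"az": 0,"gripper": 60},{"x": -7,"y": 40,"z": 0,"ax": 0,"ay": 0,"az": 0,"gripper": 60},{"x": -7,"y": 40,"z": 0,"ax": 0,"ay": 0,"az": 0,"gripper": 60},{"x": -7,"y": 40,"z": 0,"ax": 0,"ay": 0,"az": 0,"gripper": 60}]}}

```text
time: 28.95
ee_pos: [591.5, -323.0, 216.0]
eef_rot: [[1.0, 0.017, 0.0], [0.017, -1.0, 0.0], [0.0, -0.0, -1.0]]
wrist_force: [0.4, -0.8, 0.3]
grip_width: 60.0
grasp_force: 0.0
```

```bash
python3 - <<'E'
from cap import *
cap('w13',20,35,591,-324)
E
```

```text
n 1858 z hist [  82   51    0    0   15   87  147 1328]
cap 1411 pix [284. 211.] ctr [ 588.6 -328.2] r 15.7 mean [ 589.8 -328.    98.6]
t 29.0 pos [ 591.4 -323.3  216. ] yaw 0.94 w 60.2 gf 0.0 F [-0.6 -0.7  0.2]
shift [ -2.8   4.9 125. ] turn [-0.    -0.     0.001]
```

{"api": "servo_tool", "payload": {"plan": [{"x": -2.2,"y": 4.7,"z": 20,"ax": 0,"ay": 0,"az": 0,"gripper": 60},{"x": -2.2,"y": 4.7,"z": 50,"ax": 0,"ay": 0,"az": 0,"gripper": 60},{"x": -2.2,"y": 4.7,"z": 80,"ax": 0,"ay": 0,"az": 0,"gripper": 55},{"x": -2.2,"y": 4.7,"z": 103,"ax": 0,"ay": 0,"az": 0,"gripper": 50},{"x": -2.2,"y": 4.7,"z": 116,"ax": 0,"ay": 0,"az": 0,"gripper": 48},{"x": -2.2,"y": 4.7,"z": 122,"ax": 0,"ay": 0,"az": 0,"gripper": 46},{"x": -2.2,"y": 4.7,"z": 123,"ax": 0,"ay": 0,"az": 0,"gripper": 46},{"x": -2.2,"y": 4.7,"z": 123,"ax": 0,"ay": 0,"az": 0,"gripper": 46}]}}

```text
time: 29.8
ee_pos: [589.5, -329.0, 94.0]
eef_rot: [[1.0, 0.016, 0.001], [0.016, -1.0, -0.001], [0.001, 0.001, -1.0]]
wrist_force: [-0.1, 0.2, 0.0]
grip_width: 46.0
grasp_force: 0.0
```

{"api": "servo_tool", "payload": {"plan": [{"x": 0,"y": 0,"z": 0,"ax": 0,"ay": 0,"az": 0,"gripper": 42},{"x": 0,"y": 0,"z": 0,"ax": 0,"ay": 0,"az": 0,"gripper": 38},{"x": 0,"y": 0,"z": 0,"ax": 0,"ay": 0,"az": 0,"gripper": 34},{"x": 0,"y": 0,"z": 0,"ax": 0,"ay": 0,"az": 0,"gripper": 30},{"x": 0,"y": 0,"z": 0,"ax": 0,"ay": 0,"az": 0,"gripper": 24},{"x": 0,"y": 0,"z": 0,"ax": 0,"ay": 0,"az": 0,"gripper": 20},{"x": 0,"y": 0,"z": 0,"ax": 0,"ay": 0,"az": 0,"gripper": 20},{"x": 0,"y": 0,"z": 0,"ax": 0,"ay": 0,"az": 0,"gripper": 20}], "grip_force": 40}}

```text
time: 30.6
ee_pos: [589.4, -328.5, 93.5]
eef_rot: [[1.0, 0.016, 0.001], [0.016, -1.0, 0.0], [0.001, -0.0, -1.0]]
wrist_force: [-0.4, 0.1, 5.5]
grip_width: 28.4
grasp_force: 39.7
```

```bash
python3 -c "
from h import *
go(642.9,136.7,230,0.9)"
```

```text
t 30.6 pos [ 589.4 -328.5   93.5] yaw 0.91 w 28.4 gf 39.7 F [-0.4  0.1  5.5]
shift [  61.  -464.3 -136.4] turn [-0.    -0.001  0.   ]
```

{"api": "servo_tool", "payload": {"plan": [{"x": 0,"y": 0,"z": -8,"ax": 0,"ay": 0,"az": 0,"gripper": 20},{"x": 0,"y": 0,"z": -30,"ax": 0,"ay": 0,"az": 0,"gripper": 20},{"x": 0,"y": 0,"z": -65,"ax": 0,"ay": 0,"az": 0,"gripper": 20},{"x": 0,"y": 0,"z": -100,"ax": 0,"ay": 0,"az": 0,"gripper": 20},{"x": 1,"y": -10,"z": -130,"ax": 0,"ay": 0,"az": 0,"gripper": 20},{"x": 4,"y": -30,"z": -140,"ax": 0,"ay": 0,"az": 0,"gripper": 20},{"x": 8,"y": -60,"z": -140,"ax": 0,"ay": 0,"az": 0,"gripper": 20},{"x": 13,"y": -100,"z": -140,"ax": 0,"ay": 0,"az": 0,"gripper": 20}]}}

```text
time: 31.4
ee_pos: [599.5, -229.5, 233.5]
eef_rot: [[1.0, 0.012, 0.0], [0.012, -1.0, -0.001], [0.0, 0.001, -1.0]]
wrist_force: [0.7, 0.3, -2.2]
grip_width: 28.7
grasp_force: 39.7
```

{"api": "servo_tool", "payload": {"plan": [{"x": 5,"y": -40,"z": 0,"ax": 0,"ay": 0,"az": 0,"gripper": 20},{"x": 10,"y": -80,"z": 0,"ax": 0,"ay": 0,"az": 0,"gripper": 20},{"x": 15,"y": -120,"z": 0,"ax": 0,"ay": 0,"az": 0,"gripper": 20},{"x": 20,"y": -160,"z": 0,"ax": 0,"ay": 0,"az": 0,"gripper": 20},{"x": 26,"y": -200,"z": 0,"ax": 0,"ay": 0,"az": 0,"gripper": 20},{"x": 32,"y": -240,"z": 0,"ax": 0,"ay": 0,"az": 0,"gripper": 20},{"x": 38,"y": -280,"z": 0,"ax": 0,"ay": 0,"az": 0,"gripper": 20},{"x": 43,"y": -320,"z": 0,"ax": 0,"ay": 0,"az": 0,"gripper": 20}]}}

```text
time: 32.2
ee_pos: [638.0, 93.8, 232.8]
eef_rot: [[1.0, 0.015, -0.001], [0.015, -1.0, -0.0], [-0.001, 0.0, -1.0]]
wrist_force: [1.1, -1.2, -1.9]
grip_width: 28.5
grasp_force: 39.7
```

{"api": "servo_tool", "payload": {"plan": [{"x": 3,"y": -28,"z": 0,"ax": 0,"ay": 0,"az": 0,"gripper": 20},{"x": 5,"y": -40,"z": 0,"ax": 0,"ay": 0,"az": 0,"gripper": 20},{"x": 5,"y": -44,"z": 0,"ax": 0,"ay": 0,"az": 0,"gripper": 20},{"x": 5,"y": -44,"z": 0,"ax": 0,"ay": 0,"az": 0,"gripper": 20},{"x": 5,"y": -44,"z": 20,"ax": 0,"ay": 0,"az": 0,"gripper": 20},{"x": 5,"y": -44,"z": 50,"ax": 0,"ay": 0,"az": 0,"gripper": 20},{"x": 5,"y": -44,"z": 60,"ax": 0,"ay": 0,"az": 0,"gripper": 20},{"x": 5,"y": -44,"z": 60,"ax": 0,"ay": 0,"az": 0,"gripper": 20}]}}

```text
time: 33.0
ee_pos: [641.8, 134.3, 171.8]
eef_rot: [[1.0, 0.013, -0.003], [0.013, -1.0, -0.001], [-0.003, 0.001, -1.0]]
wrist_force: [-0.2, -0.1, -2.5]
grip_width: 28.7
grasp_force: 39.8
```

```bash
python3 cups.py w14; python3 -c "
from h import *
go(642.9,136.7,105,0.9)"
```

```text
cupB 1739 fit [643.8  25.6] r 32.1 encl [644.1  25.9] range [608.2  -8.4] [679.7  61.7]
cupY 1128 fit [643.  137.3] r 33.5 encl [642.6 137.4] range [621.9 101.7] [678.3 172.8]
t 33.0 pos [642.8 134.6 173.2] yaw 0.77 w 28.6 gf 39.8 F [ 0.8  0.6 -0. ]
shift [ -0.3 109.4   3.3] turn [ 0.001  0.    -0.002]
t 33.0 pos [642.8 134.6 173.2] yaw 0.77 w 28.6 gf 39.8 F [ 0.8  0.6 -0. ]
shift [ 0.2 -2.1 68.2] turn [ 0.001  0.    -0.002]
```

{"api": "servo_tool", "payload": {"plan": [{"x": 0,"y": -2.3,"z": 10,"ax": 0,"ay": 0,"az": 0,"gripper": 20},{"x": 0,"y": -2.3,"z": 25,"ax": 0,"ay": 0,"az": 0,"gripper": 20},{"x": 0,"y": -2.3,"z": 40,"ax": 0,"ay": 0,"az": 0,"gripper": 20},{"x": 0,"y": -2.3,"z": 54,"ax": 0,"ay": 0,"az": 0,"gripper": 20},{"x": 0,"y": -2.3,"z": 61,"ax": 0,"ay": 0,"az": 0,"gripper": 20},{"x": 0,"y": -2.3,"z": 65,"ax": 0,"ay": 0,"az": 0,"gripper": 20},{"x": 0,"y": -2.3,"z": 66,"ax": 0,"ay": 0,"az": 0,"gripper": 20},{"x": 0,"y": -2.3,"z": 66,"ax": 0,"ay": 0,"az": 0,"gripper": 20}]}}

```text
time: 33.85
ee_pos: [643.0, 138.6, 107.3]
eef_rot: [[1.0, 0.016, 0.001], [0.016, -1.0, 0.0], [0.001, -0.0, -1.0]]
wrist_force: [-0.2, -0.2, -1.5]
grip_width: 28.7
grasp_force: 39.8
```

{"api": "servo_tool", "payload": {"plan": [{"x": 0,"y": 1,"z": 0.5,"ax": 0,"ay": 0,"az": 0,"gripper": 20},{"x": 0,"y": 1,"z": 1.2,"ax": 0,"ay": 0,"az": 0,"gripper": 20},{"x": 0,"y": 1,"z": 2,"ax": 0,"ay": 0,"az": 0,"gripper": 20},{"x": 0,"y": 1,"z": 2.8,"ax": 0,"ay": 0,"az": 0,"gripper": 20},{"x": 0,"y": 1,"z": 3.5,"ax": 0,"ay": 0,"az": 0,"gripper": 20},{"x": 0,"y": 1,"z": 4,"ax": 0,"ay": 0,"az": 0,"gripper": 20},{"x": 0,"y": 1,"z": 4.3,"ax": 0,"ay": 0,"az": 0,"gripper": 20},{"x": 0,"y": 1,"z": 4.3,"ax": 0,"ay": 0,"az": 0,"gripper": 20}]}}

```text
time: 34.65
ee_pos: [642.7, 137.7, 102.6]
eef_rot: [[1.0, 0.016, -0.0], [0.016, -1.0, -0.0], [-0.0, 0.0, -1.0]]
wrist_force: [-0.2, 0.3, -2.0]
grip_width: 28.8
grasp_force: 39.8
```

{"api": "servo_tool", "payload": {"plan": [{"x": 0,"y": 0,"z": 0.2,"ax": 0,"ay": 0,"az": 0,"gripper": 20},{"x": 0,"y": 0,"z": 0.4,"ax": 0,"ay": 0,"az": 0,"gripper": 20},{"x": 0,"y": 0,"z": 0.6,"ax": 0,"ay": 0,"az": 0,"gripper": 20},{"x": 0,"y": 0,"z": 0.8,"ax": 0,"ay": 0,"az": 0,"gripper": 20},{"x": 0,"y": 0,"z": 1,"ax": 0,"ay": 0,"az": 0,"gripper": 20},{"x": 0,"y": 0,"z": 1,"ax": 0,"ay": 0,"az": 0,"gripper": 20},{"x": 0,"y": 0,"z": 1,"ax": 0,"ay": 0,"az": 0,"gripper": 20},{"x": 0,"y": 0,"z": 1,"ax": 0,"ay": 0,"az": 0,"gripper": 20}]}}

```text
time: 35.45
ee_pos: [643.0, 137.7, 102.6]
eef_rot: [[1.0, 0.016, 0.001], [0.016, -1.0, 0.001], [0.001, -0.001, -1.0]]
wrist_force: [-2.2, 0.5, 5.8]
grip_width: 28.6
grasp_force: 40.3
```

Contact (5.8 N). Release, rise, verify.

{"api": "servo_tool", "payload": {"plan": [{"x": 0,"y": 0,"z": -0.6,"ax": 0,"ay": 0,"az": 0,"gripper": 20},{"x": 0,"y": 0,"z": -0.6,"ax": 0,"ay": 0,"az": 0,"gripper": 30},{"x": 0,"y": 0,"z": -0.6,"ax": 0,"ay": 0,"az": 0,"gripper": 36},{"x": 0,"y": 0,"z": -0.6,"ax": 0,"ay": 0,"az": 0,"gripper": 44},{"x": 0,"y": 0,"z": -0.6,"ax": 0,"ay": 0,"az": 0,"gripper": 50},{"x": 0,"y": 0,"z": -15,"ax": 0,"ay": 0,"az": 0,"gripper": 55},{"x": 0,"y": 0,"z": -50,"ax": 0,"ay": 0,"az": 0,"gripper": 60},{"x": 0,"y": 0,"z": -95,"ax": 0,"ay": 0,"az": 0,"gripper": 60}]}}

```text
time: 36.25
ee_pos: [641.7, 137.5, 197.0]
eef_rot: [[1.0, 0.015, -0.003], [0.015, -1.0, -0.001], [-0.003, 0.001, -1.0]]
wrist_force: [0.0, 0.1, -0.4]
grip_width: 60.4
grasp_force: 0.0
```

{"api": "servo_tool", "payload": {"plan": [{"x": 0,"y": 0,"z": -25,"ax": 0,"ay": 0,"az": 0,"gripper": 60},{"x": 0,"y": 20,"z": -50,"ax": 0,"ay": 0,"az": 0,"gripper": 60},{"x": 0,"y": 50,"z": -60,"ax": 0,"ay": 0,"az": 0,"gripper": 60},{"x": 0,"y": 65,"z": -60,"ax": 0,"ay": 0,"az": 0,"gripper": 60},{"x": 0,"y": 70,"z": -60,"ax": 0,"ay": 0,"az": 0,"gripper": 60},{"x": 0,"y": 70,"z": -60,"ax": 0,"ay": 0,"az": 0,"gripper": 60},{"x": 0,"y": 70,"z": -60,"ax": 0,"ay": 0,"az": 0,"gripper": 60},{"x": 0,"y": 70,"z": -60,"ax": 0,"ay": 0,"az": 0,"gripper": 60}]}}

```text
time: 37.05
ee_pos: [643.5, 69.4, 255.8]
eef_rot: [[1.0, 0.018, -0.001], [0.018, -1.0, 0.0], [-0.001, -0.0, -1.0]]
wrist_force: [-0.1, 0.1, -0.5]
grip_width: 59.9
grasp_force: 0.0
```

```bash
python3 - <<'E'
from h import *
im,d,s=snap('wrist','w15'); X=cloud('wrist',d,s); hsv=cv2.cvtColor(im,cv2.COLOR_RGB2HSV)
for n,lo,hi,cx,cy in(('B',105,125,644,25),('Y',20,35,643,137)):
    m=(hsv[...,0]>=lo)&(hsv[...,0]<=hi)&(hsv[...,1]>110)&(d>0)&(np.hypot(X[...,0]-cx,X[...,1]-cy)<30)&(X[...,2]>104)
    w=X[m]; print(n,len(w),w.mean(0).round(1),cv2.minEnclosingCircle(w[:,:2].astype(np.float32)))
B=(hsv[...,0]>85)&(hsv[...,0]<112)&(hsv[...,1]>35)&(hsv[...,1]<100)&(d>0)&(X[...,2]>42)&(X[...,2]<54)&(abs(X[...,0]-647)<80)&(abs(X[...,1]+89)<60)
w=X[B]; print('lid',len(w),np.median(w[:,2]),w[:,:2].mean(0)); go(643,60,250,0.9)
a=np.load('pics/scene0.npz')['d']; b=robot.camera('scene')[1]; Xa,Xb=cloud('scene',a),cloud('scene',b)
for n,u,v,r,lo,hi in[('fat',275,175,24,8,50),('frond',386,310,32,12,60),('glue',335,344,18,40,130),('pinkrod',377,236,20,8,40),('pinkB',165,140,14,20,130)]:
    f=lambda X:(lambda w:w[(w[:,2]>lo)&(w[:,2]<hi)])(X[v-r:v+r,u-r:u+r].reshape(-1,3))
    print(n,len(f(Xa)),f(Xa).mean(0).round(1),len(f(Xb)),f(Xb).mean(0).round(1))
E
```

```text
B 1127 [644.6  25.6 107.8] ((643.9866943359375, 25.326229095458984), 15.582834243774414)
Y 1131 [642.8 137.5 107.7] ((642.2527465820312, 137.6371612548828), 15.513869285583496)
lid 7883 49.099526648382835 [650.89950314 -84.83851367]
t 37.1 pos [643.6  69.2 256. ] yaw 1.01 w 60.1 gf 0.0 F [ 0.8 -0.5 -0.2]
shift [-0.8  9.2  6. ] turn [0.    0.001 0.002]
fat 353 [ 437.2 -144.7   24.2] 237 [ 443.  -123.4   23.9]
frond 1587 [444.8 335.8  20.4] 1590 [445.  335.7  20.5]
glue 400 [607.  325.7  71.3] 403 [607.1 325.8  71.1]
pinkrod 248 [328.1 178.   16.5] 245 [327.9 177.7  16.7]
pinkB 356 [ 640.  -420.8   64. ] 355 [ 640.1 -420.8   64. ]
```

The fat trunk's count changed, possibly because the arm hides it, so I'll check it from the side camera against the first picture.

```bash
python3 - <<'E'
from h import *
a=np.load('pics/side0.npz'); im,d,s=snap('side','sd5')
for i,dd in((a['im'],a['d']),(im,d)):
    X=cloud('side',dd)[180:230,295:365].reshape(-1,3); w=X[(X[:,2]>8)&(X[:,2]<50)]; print(len(w),w.mean(0).round(1),cv2.minAreaRect(w[:,:2].astype(np.float32)))
E
```

```text
563 [ 429.3 -151.2   21.9] ((432.1709289550781, -186.88729858398438), (57.27451705932617, 208.05404663085938), 1.786379098892212)
522 [ 428.9 -139.4   22.7] ((431.5386047363281, -144.80645751953125), (127.7359390258789, 27.76917839050293), 76.22294616699219)
```

```bash
python3 - <<'E'
from h import *
for f in('side0','sd3','sd5'):
    X=cloud('side',np.load(f'pics/{f}.npz')['d'])[180:230,295:365].reshape(-1,3); w=X[(X[:,2]>8)&(X[:,2]<50)&(X[:,1]>-220)]; print(f,len(w),w.mean(0).round(1),cv2.minAreaRect(w[:,:2].astype(np.float32)))
E
```

```text
side0 519 [ 428.8 -139.9   22.7] ((432.456787109375, -145.03021240234375), (128.71710205078125, 26.816980361938477), 74.27191925048828)
sd3 519 [ 428.9 -139.4   22.8] ((430.7430725097656, -144.86004638671875), (129.03204345703125, 29.30124282836914), 77.22940063476562)
sd5 522 [ 428.9 -139.4   22.7] ((431.5386047363281, -144.80645751953125), (127.7359390258789, 27.76917839050293), 76.22294616699219)
```

Fat trunk is unmoved (it was just hidden by the arm). Hand in.

```bash
python3 -c "
from bench import robot
print(robot.hand_in())"
```

```text
the job is handed in; nothing more can be done
None
```

The kit is packed and handed in at about 37 s: trunk master in the trough, mould closed flush on its pins, and both resin bottles upright in their own cups; the glue bottle, fat trunk, frond half and pink look-alikes measured unmoved.

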